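Demould the cured test bars and start the next preheat

ROBOT

A 6-joint arm with a two-finger parallel gripper is mounted at the origin on the work surface. World frame = base frame: x ahead of the robot, y to its left, z up, the work surface at z = 0. Lengths are in m, angles in rad, forces in N, time in s.
With the tool pointing down it reaches from about 0.225 to 0.875 m from the base axis. Payload 3.4 kg.
Tool frame: the origin (TCP) lies between the finger pads; the fingertips stand 11 mm ahead of it and the grasp point (between the pads) lies 8 mm behind it (tips_ahead is the distance from the TCP to the fingertips, in m); z points along the fingers, x is the direction in which the jaws open and shut, and the axes are right-handed (so a half turn about z gives the same grasp; the last joint's range is limited). The gripper opens to 85 mm and grips with 20 to 120 N. Pads are 22 mm wide; open, the fingers measure 114 mm over their backs; the gripper's body (76 mm by 85 mm) begins 54 mm behind the grasp point. The pads swing forward as they close: fully open they stand 13 mm farther back than shut.
Start: joints at [-1.374, 0.276, 1.505, -0, 1.361, -0.121], TCP at [0.18, -0.546, 0.242] pointing down, gripper open.
Joint ranges: [-2.89, 2.89], [-0.75, 2.08], [0.22, 2.7], [-1.18, 4.32], [0.11, 2.71], [-2.7, 2.7]. Speed limits (rad/s): [2.57, 2.57, 3.14, 3.14, 3.14, 3.14].

INTERFACE

Orientations are given as a unit quaternion [w, x, y, z].
In Python, from rig import get_state, get_image, sign_off, masks_of, tips_ahead gives the robot as it stands.
- The arm moves only by the tool play_rows, never from a script. Its argument "series" is a list of rows, each an object of numbers: "fingers": the closure, from -1 (fully open) to 1 (shut); "dx", "dy", "dz": the shift along the world's x, y, z in mm; "turn": the turn about the world's z in rad. A call has 1 to 20 rows; each row shifts and turns the pose as measured when the row begins; what a row does not reach is not made up. A row lasts 1/12 s, in which the tool goes at most 41.7 mm and 7.16 degrees, less where a joint would pass 70% of its speed; a pose out of reach is approached as far as the arm can. A call with a gripper value outside its range is refused whole. The fingers move at their own pace and stop on an object; "squeeze" is the grip in N (left out, the last holds). Time passes only in rows, so rows that do not move let the fingers close. It gives the time, the measured TCP pose, the force and the opening at its end, in the units of the state.
- get_state(): the state, without advancing time (a new reading comes with each control period).
- get_image(name): name is "side" or "top"; returns a dict with "pixels" (384x512x3 uint8, red, green, blue), "vfov" (degrees; the focal length in pixels is half the picture's height over the tangent of half this angle, whatever the lens; pixels are square), "cx", "cy" (the principal point, pixels), "rvec" (rotation vector, rad) and "tvec" (3), from world to camera coordinates, as OpenCV has them. Camera axes: x right, y down, z forward; pixel columns grow to the right and rows downward; lengths in m; the calibration is good to about 2 mm. A picture is of the moment at which its call begins. There is no depth.
- sign_off(): hands the job in, once; it reports no verdict.
Trained networks look in a picture, given as the dict that the camera call returned (one of the last four; its "shot" number tells which), for a name from the list of things; names that differ only in an ending like _2 or _b are one class to them, and where a whole thing is asked for, a point or a joint stands for the part that bears it (a point fixed in the world has none). Each returns a list of dicts, best first, with "p" (0 to 1); they miss things now and then, are a little off and sometimes report something else, mostly with a low value. They report only what shows in the picture. A call takes as long as a camera call.
- masks_of(picture, label): "region" (384x512 bool, what is visible of it) and "xy" ([column, row] in pixels, amid what is visible of it).
The state is a dict: "clock": time; "qpos": joint angles; "qd": joint speeds; "effort": joint torques, N m; "position": TCP position; "ee_rot": TCP orientation; "contact_force": force on the tool from outside, world axes, zero at the start; "moment": the same for the moment, N m; "width": finger opening in m.
Only numpy, scipy, OpenCV 4.12 (cv2) and the standard library are available. Lean on these libraries where they do the work, as an engineer would, in place of code of your own. Each camera call takes 0.05 s, during which the arm holds its last target. There are 200 camera calls.

TASK

The cure is finished: press the stop key (square symbol) on the controller until it responds, hold it a moment, then lift the upper mould half off by its handle and stand it flat on the grey ribbed heat mat. Lift every resin test bar out of the lower mould half and lay them all flat on the floor of the steel tray, not on top of one another. Then close the empty mould again with the upper half fully home between its corner angles, and only then press and hold the start key (triangle symbol) for the next preheat; touch neither of the arrow keys, and do not disturb the jar or the beaker.

Things in the scene. Friction and masses are not known exactly. Their poses are not given: they have to be found in the camera images.
- stop_key (a point): Stop key, symbol a square: front row (nearer the robot), left-hand key as the robot sees it (+y of the controller). Membrane key, light grey, 28 x 32 mm, hardly any travel (1.5 mm); point: centre of its top face, z square to the face (10 degrees off vertical, sloping down to the robot). Responds above 4 N held for a quarter second; never strike it with over 50 N.
- start_key (a point): Start key, symbol a triangle: front row, right-hand key (-y), 44 mm beside the stop key.  Membrane key, light grey, 28 x 32 mm, hardly any travel (1.5 mm); point: centre of its top face, z square to the face (10 degrees off vertical, sloping down to the robot). Responds above 4 N held for a quarter second; never strike it with over 50 N.
- up_key (a point): Arrow-up key, behind the stop key (40 mm farther from the robot); same build; not to be pressed (3 N counts). Centre of its top face.
- down_key (a point): Arrow-down key, behind the start key; same build; not to be pressed (3 N counts). Centre of its top face.
- controller: Fixed white temperature controller, 152 (x) x 120 (y) mm, slate-blue panel sloping from 47 mm high at the front (-x) to 73 mm at the back, blue display at the back, four keys in front. Origin: centre of its underside on the bench.
- mould_face (a point): Fixed white curing plate (236 x 150) with the aluminium lower mould half (208 x 120 mm) on top. Point: centre of the parting face, 75 mm over the bench, z up. Cavities 12 mm deep at x = -75, -25, 25, 75 mm here, 1.5 mm clear round the bars. Steel corner angles stand 8 mm above this face and leave the upper half 3 mm on each side; outside 224 x 136 mm.
- lid_grip (a point): Upper mould half, aluminium, 208 (x) x 120 (y) x 24 mm, 0.5 to 0.7 kg, hollow below, seated on the lower half at the start; either way round fits. Point: centre of its black bar handle, 90 long (x), 18 wide (y), 16 high, 26 mm clear of the plate on posts 72 mm apart; 58 mm over its underside, so 58 mm over mould_face when home. z up.
- mat_top (a point): Fixed grey ribbed heat mat, 240 (x) x 150 (y) x 4 mm, on the bench; the point is the centre of its top face. The upper half belongs within about 45 mm of its centre, flat.
- tray_floor (a point): Loose stainless transfer tray on the bench, outside 246 (x) x 132 (y) mm, inside 240 x 126 mm, walls 20 mm high over the bench, floor 3 mm thick, 0.6 kg. The point is the centre of its inner floor. Four bars fit side by side with their length along the tray's y, 50 mm apart along x. It may be knocked aside.
- bottle: Bystander: amber glass jar with blue cap, 72 mm across, 140 high, beyond the work. Origin at its underside. Leave alone.
- beaker: Bystander: glass beaker, 72 mm across, 90 high, beyond the work. Origin at its underside. Leave alone.
- bar1_mid (a point): A resin test bar, flat I shape: 100 long, 28 thick, ends 38 wide x 30 long, waist 20 wide x 40 long; 100 g; may be absent. Point: its centre, 14 mm over its underside; x along its length, z square to its flat faces. It lies flat in a mould cavity, its length along the mould's y; its lower 12 mm in the lower half, the other 16 mm standing proud of the parting face once the upper half is off.
- bar2_mid (a point): Another such bar, the same in every way as bar1; may be absent. The point is its centre, x along its length, z square to its flat faces.
- bar3_mid (a point): Another such bar, the same in every way as bar1; may be absent. The point is its centre, x along its length, z square to its flat faces.
- bar4_mid (a point): Another such bar, the same in every way as bar1; may be absent. The point is its centre, x along its length, z square to its flat faces.

How it is judged:
On the way, in this order (a step that is already met when the one before it is completed fails the run):
1. the stop key is pressed with more than 4 N while the mould is still closed (contact force between anything else and key_stop above 4 N and x of lid_grip in the frame of mould_face between -0.006 and 0.006 m and y of lid_grip in the frame of mould_face between -0.006 and 0.006 m and z of lid_grip in the frame of mould_face between 0.054 and 0.062 m and angle between the x axis of lid_grip and the x axis of mould_face, either way round below 0.06 rad and angle between lid_grip's own z axis and vertical below 0.05 rad), for 0.2 s.
2. the upper mould half stands flat and released on the heat mat (x of lid_grip in the frame of mat_top between -0.05 and 0.05 m and y of lid_grip in the frame of mat_top between -0.045 and 0.045 m and z of lid_grip in the frame of mat_top between 0.052 and 0.064 m and angle between lid_grip's own z axis and vertical below 0.06 rad and linear speed of lid below 0.02 m/s and contact force between the fingers and lid below 0.1 N), for 0.3 s.
3. every bar lies flat, at rest and released on the tray floor (x of bar1_mid in the frame of tray_floor between -0.105 and 0.105 m and y of bar1_mid in the frame of tray_floor between -0.052 and 0.052 m and z of bar1_mid in the frame of tray_floor between 0.009 and 0.019 m and angle between the z axis of each of bar1_mid, bar2_mid, bar3_mid, bar4_mid and the z axis of tray_floor, either way round below 0.12 rad and x of bar2_mid in the frame of tray_floor between -0.105 and 0.105 m and y of bar2_mid in the frame of tray_floor between -0.052 and 0.052 m and z of bar2_mid in the frame of tray_floor between 0.009 and 0.019 m and x of bar3_mid in the frame of tray_floor between -0.105 and 0.105 m and y of bar3_mid in the frame of tray_floor between -0.052 and 0.052 m and z of bar3_mid in the frame of tray_floor between 0.009 and 0.019 m and x of bar4_mid in the frame of tray_floor between -0.105 and 0.105 m and y of bar4_mid in the frame of tray_floor between -0.052 and 0.052 m and z of bar4_mid in the frame of tray_floor between 0.009 and 0.019 m and linear speed of each of bar1, bar2, bar3, bar4 below 0.02 m/s and contact force between the fingers and bar1 below 0.1 N and contact force between the fingers and bar2 below 0.1 N and contact force between the fingers and bar3 below 0.1 N and contact force between the fingers and bar4 below 0.1 N), for 0.3 s.
4. the upper half is fully home on the lower half and released (x of lid_grip in the frame of mould_face between -0.006 and 0.006 m and y of lid_grip in the frame of mould_face between -0.006 and 0.006 m and z of lid_grip in the frame of mould_face between 0.054 and 0.062 m and angle between the x axis of lid_grip and the x axis of mould_face, either way round below 0.06 rad and angle between lid_grip's own z axis and vertical below 0.05 rad and contact force between the fingers and lid below 0.1 N), for 0.3 s.
5. the start key is pressed with more than 4 N while the mould is closed (contact force between anything else and key_start above 4 N and x of lid_grip in the frame of mould_face between -0.006 and 0.006 m and y of lid_grip in the frame of mould_face between -0.006 and 0.006 m and z of lid_grip in the frame of mould_face between 0.054 and 0.062 m and angle between the x axis of lid_grip and the x axis of mould_face, either way round below 0.06 rad and angle between lid_grip's own z axis and vertical below 0.05 rad), for 0.2 s.
At the end, for the whole second after the job is handed in: Every bar present lies flat (within 7 degrees) and at rest on the floor inside the tray, none on another; the tray stands flat on the bench; the upper mould half is seated on the lower half (within 6 mm sideways, 4 mm in height, 3.5 degrees); all is released, and stop, then start, have been pressed (x of bar1_mid in the frame of tray_floor between -0.105 and 0.105 m and y of bar1_mid in the frame of tray_floor between -0.052 and 0.052 m and z of bar1_mid in the frame of tray_floor between 0.009 and 0.019 m and angle between the z axis of each of bar1_mid, bar2_mid, bar3_mid, bar4_mid and the z axis of tray_floor, either way round below 0.12 rad and x of bar2_mid in the frame of tray_floor between -0.105 and 0.105 m and y of bar2_mid in the frame of tray_floor between -0.052 and 0.052 m and z of bar2_mid in the frame of tray_floor between 0.009 and 0.019 m and x of bar3_mid in the frame of tray_floor between -0.105 and 0.105 m and y of bar3_mid in the frame of tray_floor between -0.052 and 0.052 m and z of bar3_mid in the frame of tray_floor between 0.009 and 0.019 m and x of bar4_mid in the frame of tray_floor between -0.105 and 0.105 m and y of bar4_mid in the frame of tray_floor between -0.052 and 0.052 m and z of bar4_mid in the frame of tray_floor between 0.009 and 0.019 m and linear speed of each of bar1, bar2, bar3, bar4, lid below 0.02 m/s and x of lid_grip in the frame of mould_face between -0.006 and 0.006 m and y of lid_grip in the frame of mould_face between -0.006 and 0.006 m and z of lid_grip in the frame of mould_face between 0.054 and 0.062 m and angle between the x axis of lid_grip and the x axis of mould_face, either way round below 0.06 rad and angle between lid_grip's own z axis and vertical below 0.05 rad and angle between tray_floor's own z axis and vertical below 0.06 rad); the robot touches nothing.
It fails at once if the jar or the beaker is disturbed (moved more than 40 mm) (distance of any of bottle, beaker from where it was at the start of the episode above 0.04 m).
It fails at once if an arrow key is pressed (more than 3 N) (contact force between anything else and key_up above 3 N or contact force between anything else and key_down above 3 N).
It fails at once if the stop or start key is struck with more than 50 N (contact force between anything else and key_stop above 50 N or contact force between anything else and key_start above 50 N).
It fails at once if the start key is pressed (more than 3 N) while the mould is open (contact force between anything else and key_start above 3 N and not (x of lid_grip in the frame of mould_face between -0.006 and 0.006 m and y of lid_grip in the frame of mould_face between -0.006 and 0.006 m and z of lid_grip in the frame of mould_face between 0.054 and 0.062 m and angle between the x axis of lid_grip and the x axis of mould_face, either way round below 0.06 rad and angle between lid_grip's own z axis and vertical below 0.05 rad)).
Of bar1, bar2, bar3, bar4 only 2 to 4 are there at a start; the rules pass over those that are not, and their reading is None.
At some moment in a run one of tray may be knocked a few centimetres aside while the robot is not near it.
Once in a run the grip may slacken for a moment while it holds something.
It also fails if it takes over 210 s, if anything falls off the work surface, if the arm or the gripper's body presses on something with over 40 N, if the wrist force passes 120 N, or if a joint passes its speed limit or range.

## Working session

There is one attempt and no reset: what is moved stays moved. The work goes in short steps, Python scripts to look and compute and a tool call to move; the robot and the scene stay as the last step left them, time stands still between calls to the robot, and variables do not carry over. Pictures are saved under pics/ and viewed, about 12 in all and at most 16, crops included, and the job is handed in when it is done.

Besides the shell and the picture viewer there is one more tool, called as name(argument=value, ...) on one line, values as JSON. play_rows: Moves the arm, as the interface text tells. Its arguments: {"type":"object","properties":{"series":{"type":"array"},"squeeze":{"type":"number"}},"required":["series"]}

```bash
mkdir -p pics; cat > h.py <<'E'
import numpy as np, cv2
from rig import *
def K(p):
    f=p["pixels"].shape[0]/2/np.tan(np.radians(p["vfov"])/2)
    return np.array([[f,0,p["cx"]],[0,f,p["cy"]],[0,0,1.]])
def proj(p,X):
    return cv2.projectPoints(np.array(X,float).reshape(-1,3),np.array(p["rvec"],float),np.array(p["tvec"],float),K(p),None)[0].reshape(-1,2)
def ray(p,uv,z):
    R=cv2.Rodrigues(np.array(p["rvec"],float))[0];c=-R.T@np.array(p["tvec"],float)
    d=R.T@np.linalg.inv(K(p))@np.array([uv[0],uv[1],1.])
    return c+d*(z-c[2])/d[2]
def save(p,n,crop=None,s=1):
    im=p["pixels"][:,:,::-1]
    if crop: im=im[crop[1]:crop[3],crop[0]:crop[2]]
    cv2.imwrite("pics/"+n,cv2.resize(im,None,fx=s,fy=s,interpolation=cv2.INTER_CUBIC))
E
python3 - <<'E'
from h import *
print(get_state(), tips_ahead)
for n in("side","top"):
    p=get_image(n);save(p,n+"0.png",None,1.5)
    R=cv2.Rodrigues(np.array(p["rvec"],float))[0];print(n,-R.T@np.array(p["tvec"]),K(p)[0])
    zs=dict(stop_key=.055,start_key=.055,up_key=.06,controller=.06,mould_face=.075,lid_grip=.141,mat_top=.004,tray_floor=.003,bottle=.14,beaker=.09,bar1_mid=.09)
    for l,z in zs.items():
        for m in masks_of(p,l)[:2]:
            ys,xs=np.nonzero(m["region"]);r=cv2.minAreaRect(np.c_[xs,ys].astype(np.float32))
            print(l,round(m["p"],2),np.round(m["xy"]),len(xs),np.round(ray(p,m["xy"],z),3)[:2],np.round(ray(p,r[0],z),3)[:2],np.round(r[1]),round(r[2]))
E
```

```text
{'clock': 0.0, 'qpos': array([-1.37404302e+00,  2.76625159e-01,  1.50615018e+00, -2.02498333e-06,
        1.36069813e+00, -1.20995108e-01]), 'qd': array([-0.00065057, -0.00210725, -0.00153718, -0.00150538,  0.00172075,
        0.00053417]), 'effort': array([ 2.10095241e-03, -4.16772330e+01, -2.45806861e+01, -2.57083066e-04,
        1.09217656e-02,  1.87600796e-05]), 'position': array([ 0.17954215, -0.54571001,  0.2414157 ]), 'ee_rot': array([-6.38584597e-04,  8.10070283e-01, -5.86332032e-01, -6.90348598e-04]), 'contact_force': array([-0.05654897,  0.3384679 ,  0.07119797]), 'moment': array([ 0.05156622,  0.01570116, -0.00644881]), 'width': 0.08558306176463598} 0.011
side [ 0.25550461 -0.63964539  0.61097205] [380.29245248   0.         257.42520554]
stop_key 0.48 [162. 153.] 66 [0.435 0.334] [0.437 0.32 ] [ 6. 10.] 68
up_key 0.64 [290. 333.] 10430 [ 0.466 -0.339] [ 0.469 -0.337] [ 82. 150.] 63
controller 0.64 [185. 158.] 2023 [0.483 0.268] [0.482 0.251] [39. 59.] 70
mould_face 0.64 [262. 253.] 3380 [ 0.5   -0.171] [ 0.502 -0.168] [122.  66.] 4
lid_grip 0.93 [262. 219.] 4482 [ 0.511 -0
[... 735 characters left out ...]
0.483 0.293] [0.493 0.295] [47. 59.] 0
mould_face 0.93 [257. 218.] 845 [ 0.495 -0.027] [ 0.538 -0.086] [55. 85.] 5
lid_grip 0.7 [340. 139.] 643 [ 0.698 -0.237] [ 0.701 -0.24 ] [28. 28.] 90
lid_grip 0.59 [281. 203.] 3521 [ 0.529 -0.086] [ 0.537 -0.086] [46. 79.] 5
mat_top 0.83 [215. 210.] 4165 [0.518 0.093] [0.531 0.093] [52. 83.] 3
tray_floor 0.79 [354. 226.] 4687 [ 0.479 -0.308] [ 0.485 -0.309] [93. 53.] 85
bottle 0.72 [150. 126.] 931 [0.723 0.254] [0.721 0.252] [42. 27.] 45
bottle 0.35 [340. 138.] 673 [ 0.701 -0.236] [ 0.702 -0.239] [25. 32.] 63
beaker 0.77 [340. 138.] 631 [ 0.714 -0.249] [ 0.717 -0.252] [25. 31.] 66
bar1_mid 0.16 [256. 212.] 985 [ 0.509 -0.024] [ 0.535 -0.087] [55. 85.] 5
```

View pics/top0.png

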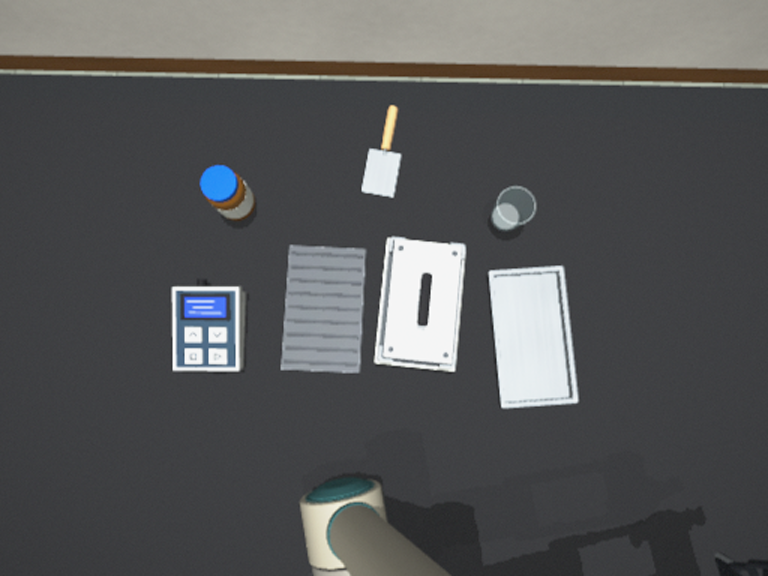

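View pics/side0.png

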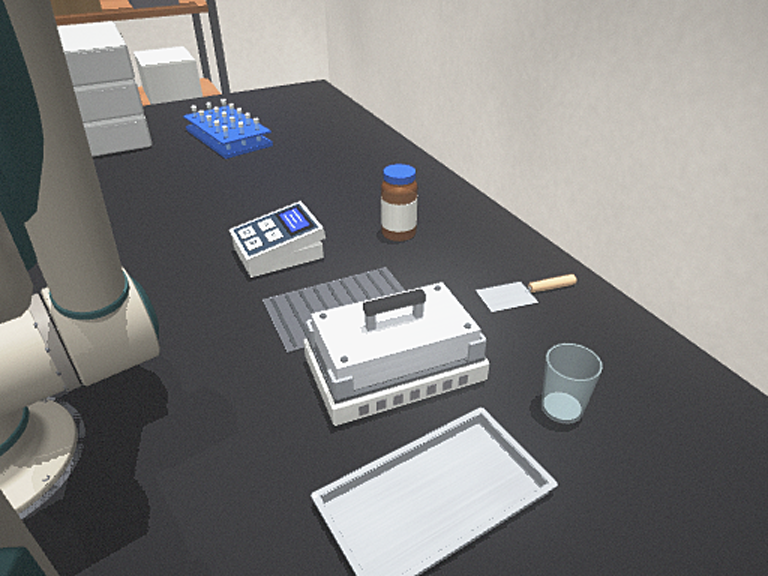

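The top view shows the mould with its lid at about (425,300), the mat at (324,310), the tray at (533,337) and the controller at (207,330). In its front row, the stop key is at (193,356) and the start key at (218,356). The jar, beaker and a spatula lie beyond. I'll refine these positions with thresholds.

```bash
cat > m.py <<'E'
from h import *
def rect(p,mask,z):
    """largest blob -> world min-area rect at height z: centre, sizes, yaw of long side"""
    n,lab,st,_=cv2.connectedComponentsWithStats(mask.astype(np.uint8))
    k=1+np.argmax(st[1:,4]);ys,xs=np.nonzero(lab==k)
    c=cv2.findContours((lab==k).astype(np.uint8),cv2.RETR_EXTERNAL,cv2.CHAIN_APPROX_NONE)[0][0][:,0]
    W=np.array([ray(p,u,z)[:2] for u in c])*1000
    r=cv2.minAreaRect(W.astype(np.float32));b=cv2.boxPoints(r)
    e=[b[1]-b[0],b[2]-b[1]];l=max(e,key=np.linalg.norm)
    a=np.degrees(np.arctan2(l[1],l[0]));a=(a+90)%180-90
    return np.round(r[0],1),np.round(sorted(r[1]),1),round(a,1)
def roi(m,x0,y0,x1,y1):
    o=np.zeros_like(m);o[y0:y1,x0:x1]=m[y0:y1,x0:x1];return o
E
python3 - <<'E'
from m import *
p=get_image("top");im=p["pixels"].astype(int);g=im.mean(2)
print("handle",rect(p,roi(g<90,272,175,296,222),.141))
for t in(190,210,225): print("lid top",t,rect(p,roi(g>t,245,150,318,255),.099))
print("tray rim",rect(p,roi(g>110,318,170,395,280),.02))
print("mat",rect(p,roi((g>75)&(g<190),183,158,248,255),.004))
print("ctrl", rect(p,roi(g>120,105,185,170,255),.06))
for n,(x,y) in dict(stop=(128.7,237.3),start=(145,237.3),up=(128.7,223),down=(145,223)).items():
    print(n,rect(p,roi(g>150,int(x)-7,int(y)-6,int(x)+8,int(y)+7),.054 if n[0]=='s' else .061))
q=get_image("side")
big=lambda p,c,s:cv2.resize(p["pixels"][c[1]:c[3],c[0]:c[2],::-1],None,fx=s,fy=s,interpolation=cv2.INTER_CUBIC)
a=big(p,(110,150,310,260),4);cv2.imwrite("pics/c1.png",a)
# lid handle in side: corners
print("side handle",rect(q,roi(q["pixels"].mean(2)<60,238,190,288,214),.141))
E
```

```text
handle (array([540. , -90.1]), array([15.3, 86.9]), np.float32(-4.9))
lid top 190 (array([537. , -86.1]), array([140.8, 225.7]), np.float32(-5.1))
lid top 210 (array([536.5, -85.9]), array([140.3, 223.8]), np.float32(-5.0))
lid top 225 (array([536.5, -93.1]), array([125. , 220.9]), np.float32(-5.0))
tray rim (array([ 485.1, -305.4]), array([147.2, 261.6]), np.float32(4.9))
mat (array([531.5,  91.3]), array([152.6, 243. ]), np.float32(-1.8))
ctrl (array([486.8, 299.2]), array([123.2, 158.1]), np.float32(3.9))
stop (array([437.1, 321. ]), array([26.9, 30.9]), np.float32(-89.1))
start (array([437.9, 276.2]), array([26.9, 33.5]), np.float32(-89.1))
up (array([474.8, 321. ]), array([27. , 30.8]), np.float32(-89.0))
down (array([475.6, 276.4]), array([27. , 33.3]), np.float32(-89.0))
side handle (array([496.8, -90.7]), array([ 3.7, 22.7]), np.float32(60.0))
```

View pics/c1.png

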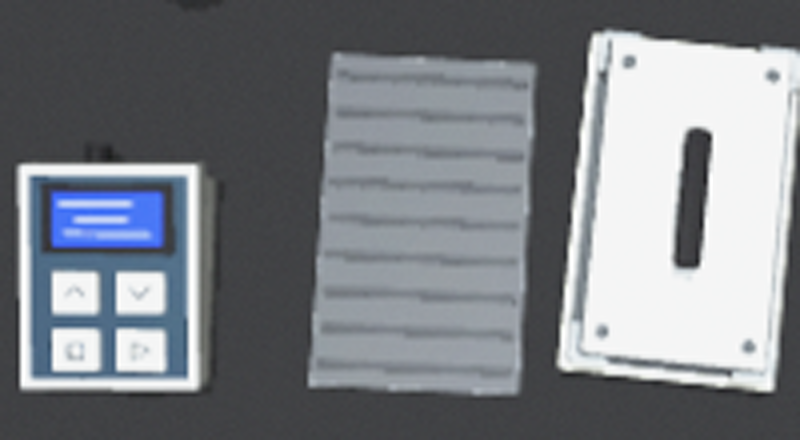

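play_rows(series=[{"fingers": 1,"dx": 12,"dy": 37,"turn": -0.02},{"fingers": 1,"dx": 12,"dy": 37,"turn": -0.02},{"fingers": 1,"dx": 12,"dy": 37,"turn": -0.02},{"fingers": 1,"dx": 12,"dy": 37,"turn": -0.02},{"fingers": 1,"dx": 12,"dy": 37,"turn": -0.02},{"fingers": 1,"dx": 12,"dy": 37,"turn": -0.02},{"fingers": 1,"dx": 12,"dy": 37,"turn": -0.02},{"fingers": 1,"dx": 12,"dy": 37,"turn": -0.02},{"fingers": 1,"dx": 12,"dy": 37,"turn": -0.02},{"fingers": 1,"dx": 12,"dy": 37,"turn": -0.02},{"fingers": 1,"dx": 12,"dy": 37,"turn": -0.02},{"fingers": 1,"dx": 12,"dy": 37,"turn": -0.02},{"fingers": 1,"dx": 12,"dy": 37,"turn": -0.02},{"fingers": 1,"dx": 12,"dy": 37,"turn": -0.02},{"fingers": 1,"dx": 12,"dy": 37,"turn": -0.02},{"fingers": 1,"dx": 12,"dy": 37,"turn": -0.02},{"fingers": 1,"dx": 12,"dy": 37},{"fingers": 1,"dx": 12,"dy": 37},{"fingers": 1,"dx": 12,"dy": 37},{"fingers": 1}])

```text
invalid input at $.series[0]: expected keys fingers, dx, dy, dz, turn
```

All keys are required in every row.

play_rows(series=[{"fingers": 1,"dx": 12,"dy": 37,"dz": 0,"turn": -0.02},{"fingers": 1,"dx": 12,"dy": 37,"dz": 0,"turn": -0.02},{"fingers": 1,"dx": 12,"dy": 37,"dz": 0,"turn": -0.02},{"fingers": 1,"dx": 12,"dy": 37,"dz": 0,"turn": -0.02},{"fingers": 1,"dx": 12,"dy": 37,"dz": 0,"turn": -0.02},{"fingers": 1,"dx": 12,"dy": 37,"dz": 0,"turn": -0.02},{"fingers": 1,"dx": 12,"dy": 37,"dz": 0,"turn": -0.02},{"fingers": 1,"dx": 12,"dy": 37,"dz": 0,"turn": -0.02},{"fingers": 1,"dx": 12,"dy": 37,"dz": 0,"turn": -0.02},{"fingers": 1,"dx": 12,"dy": 37,"dz": 0,"turn": -0.02},{"fingers": 1,"dx": 12,"dy": 37,"dz": 0,"turn": -0.02},{"fingers": 1,"dx": 12,"dy": 37,"dz": 0,"turn": -0.02},{"fingers": 1,"dx": 12,"dy": 37,"dz": 0,"turn": -0.02},{"fingers": 1,"dx": 12,"dy": 37,"dz": 0,"turn": -0.02},{"fingers": 1,"dx": 12,"dy": 37,"dz": 0,"turn": -0.02},{"fingers": 1,"dx": 12,"dy": 37,"dz": 0,"turn": -0.02},{"fingers": 1,"dx": 12,"dy": 37,"dz": 0,"turn": 0},{"fingers": 1,"dx": 12,"dy": 37,"dz": 0,"turn": 0},{"fingers": 1,"dx": 12,"dy": 37,"dz": 0,"turn": 0},{"fingers": 1,"dx": 0,"dy": 0,"dz": 0,"turn": 0}])

```text
clock: 2.97
position: [0.4097, 0.1876, 0.2451]
ee_rot: [0.004, -0.697, 0.717, -0.008]
contact_force: [1.2, -0.8, 0.1]
width: 0.0001
```

play_rows(series=[{"fingers": 1,"dx": 6,"dy": 33,"dz": -20,"turn": 0},{"fingers": 1,"dx": 6,"dy": 33,"dz": -20,"turn": 0},{"fingers": 1,"dx": 6,"dy": 33,"dz": -20,"turn": 0},{"fingers": 1,"dx": 7,"dy": 33,"dz": -20,"turn": 0},{"fingers": 1,"dx": 0,"dy": 2,"dz": -30,"turn": 0},{"fingers": 1,"dx": 0,"dy": 0,"dz": -25,"turn": 0},{"fingers": 1,"dx": 0,"dy": 0,"dz": -15,"turn": 0},{"fingers": 1,"dx": 0,"dy": 0,"dz": 0,"turn": 0}])

```text
clock: 3.63
position: [0.4375, 0.3281, 0.093]
ee_rot: [0.009, -0.699, 0.715, -0.012]
contact_force: [0.0, -0.2, -0.4]
width: -0.0001
```

```bash
python3 - <<'E'
from h import *
s=get_state();P=s["position"];print(P,s["contact_force"])
p=get_image("top");q=get_image("side")
tip=P-[0,0,.011]
print(proj(p,tip),proj(q,tip),proj(q,[.437,.321,.054]),proj(p,[.437,.321,.054]))
a=cv2.resize(p["pixels"][190:260,90:190,::-1],None,fx=4,fy=4,interpolation=2)
b=cv2.resize(q["pixels"][110:180,130:230,::-1],None,fx=4,fy=4,interpolation=2)
cv2.imwrite("pics/c2.png",np.hstack([a,b]))
E
```

```text
[0.43754499 0.32814419 0.09297977] [ 0.04579863 -0.1613389  -0.41074764]
[[122.3918903  236.88984554]] [[161.82038429 145.08246073]] [[163.78726894 154.83088418]] [[128.47872092 237.03641184]]
```

View pics/c2.png

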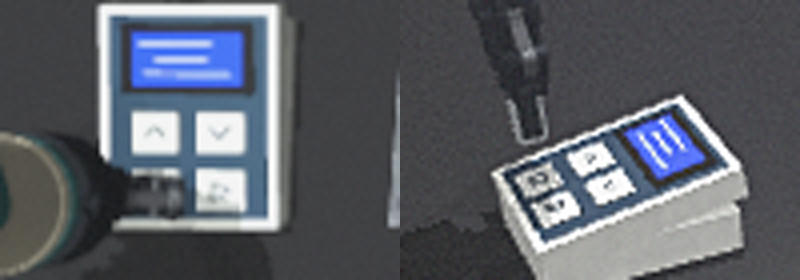

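play_rows(series=[{"fingers": 1,"dx": -1,"dy": -6,"dz": -8,"turn": 0},{"fingers": 1,"dx": 0,"dy": 0,"dz": -6,"turn": 0},{"fingers": 1,"dx": 0,"dy": 0,"dz": -4,"turn": 0},{"fingers": 1,"dx": 0,"dy": 0,"dz": -2,"turn": 0},{"fingers": 1,"dx": 0,"dy": 0,"dz": 0,"turn": 0}])

```text
clock: 4.15
position: [0.4419, 0.3222, 0.0798]
ee_rot: [0.017, -0.698, 0.716, -0.014]
contact_force: [-0.0, -0.7, 0.7]
width: -0.0003
```

play_rows(series=[{"fingers": 1,"dx": 0,"dy": 0,"dz": -2,"turn": 0},{"fingers": 1,"dx": 0,"dy": 0,"dz": -2,"turn": 0}])

```text
clock: 4.32
position: [0.4427, 0.3224, 0.0766]
ee_rot: [0.018, -0.698, 0.716, -0.014]
contact_force: [-0.5, 0.0, -0.0]
width: -0.0003
```

play_rows(series=[{"fingers": 1,"dx": 0,"dy": 0,"dz": 0,"turn": 0}])

```text
clock: 4.4
position: [0.4427, 0.3223, 0.0765]
ee_rot: [0.018, -0.698, 0.716, -0.014]
contact_force: [-0.3, -0.1, -0.5]
width: 0.0
```

play_rows(series=[{"fingers": 1,"dx": 0,"dy": 0,"dz": 0,"turn": 0},{"fingers": 1,"dx": 0,"dy": 0,"dz": 0,"turn": 0},{"fingers": 1,"dx": 0,"dy": 0,"dz": 0,"turn": 0},{"fingers": 1,"dx": 0,"dy": 0,"dz": 0,"turn": 0}])

```text
clock: 4.73
position: [0.4428, 0.3227, 0.0767]
ee_rot: [0.018, -0.698, 0.716, -0.014]
contact_force: [0.2, 1.1, -0.3]
width: 0.0001
```

play_rows(series=[{"fingers": 1,"dx": -6,"dy": -1,"dz": -1,"turn": 0},{"fingers": 1,"dx": -2,"dy": 0,"dz": -3,"turn": 0},{"fingers": 1,"dx": 0,"dy": 0,"dz": -3,"turn": 0},{"fingers": 1,"dx": 0,"dy": 0,"dz": 0,"turn": 0}])

```text
clock: 5.07
position: [0.4338, 0.3217, 0.0692]
ee_rot: [0.018, -0.698, 0.716, -0.014]
contact_force: [0.5, 1.6, -0.7]
width: -0.0002
```

play_rows(series=[{"fingers": 1,"dx": -1,"dy": 0,"dz": -3,"turn": 0},{"fingers": 1,"dx": 0,"dy": 0,"dz": 0,"turn": 0}])

```text
clock: 5.23
position: [0.4325, 0.3217, 0.0658]
ee_rot: [0.018, -0.698, 0.715, -0.014]
contact_force: [0.2, -0.4, 0.8]
width: 0.0003
```

play_rows(series=[{"fingers": 1,"dx": 2,"dy": 0,"dz": -1.5,"turn": 0},{"fingers": 1,"dx": 1,"dy": 0,"dz": -1.5,"turn": 0}])

```text
clock: 5.4
position: [0.4339, 0.3218, 0.0637]
ee_rot: [0.017, -0.698, 0.716, -0.013]
contact_force: [-7.2, -1.7, 21.9]
width: -0.0001
```

play_rows(series=[{"fingers": 1,"dx": 0,"dy": 0,"dz": -1.5,"turn": 0}])

```text
clock: 5.48
position: [0.4339, 0.3218, 0.0639]
ee_rot: [0.017, -0.698, 0.716, -0.013]
contact_force: [-4.6, -3.1, 16.4]
width: 0.0003
```

play_rows(series=[{"fingers": 1,"dx": 0,"dy": 0,"dz": -1.5,"turn": 0}])

```text
clock: 5.57
position: [0.4339, 0.3218, 0.064]
ee_rot: [0.017, -0.698, 0.716, -0.013]
contact_force: [-3.6, -1.9, 11.6]
width: 0.0003
```

play_rows(series=[{"fingers": 1,"dx": 0,"dy": 0,"dz": -1.5,"turn": 0},{"fingers": 1,"dx": 0,"dy": 0,"dz": -1.5,"turn": 0},{"fingers": 1,"dx": 0,"dy": 0,"dz": -1.5,"turn": 0},{"fingers": 1,"dx": 0,"dy": 0,"dz": -1.5,"turn": 0},{"fingers": 1,"dx": 0,"dy": 0,"dz": -1.5,"turn": 0}])

```text
clock: 5.98
position: [0.4338, 0.3218, 0.064]
ee_rot: [0.018, -0.698, 0.716, -0.013]
contact_force: [-3.5, -2.4, 11.8]
width: 0.0001
```

play_rows(series=[{"fingers": 1,"dx": 0,"dy": 0,"dz": 15,"turn": 0},{"fingers": 1,"dx": 0,"dy": 0,"dz": 25,"turn": 0},{"fingers": 0,"dx": 5,"dy": -20,"dz": 25,"turn": 0},{"fingers": -0.5,"dx": 8,"dy": -30,"dz": 20,"turn": 0},{"fingers": -0.5,"dx": 8,"dy": -30,"dz": 20,"turn": 0},{"fingers": -0.5,"dx": 8,"dy": -30,"dz": 20,"turn": 0},{"fingers": -0.5,"dx": 8,"dy": -30,"dz": 10,"turn": 0},{"fingers": -0.5,"dx": 8,"dy": -30,"dz": 0,"turn": 0},{"fingers": -0.5,"dx": 8,"dy": -30,"dz": 0,"turn": 0},{"fingers": -0.5,"dx": 8,"dy": -30,"dz": 0,"turn": 0},{"fingers": -0.5,"dx": 8,"dy": -30,"dz": 0,"turn": -0.02},{"fingers": -0.5,"dx": 8,"dy": -30,"dz": 0,"turn": -0.02},{"fingers": -0.5,"dx": 8,"dy": -30,"dz": 0,"turn": -0.02},{"fingers": -0.5,"dx": 8,"dy": -30,"dz": 0,"turn": 0},{"fingers": -0.5,"dx": 0,"dy": 0,"dz": 0,"turn": 0},{"fingers": -0.5,"dx": 0,"dy": 0,"dz": 0,"turn": 0}])

```text
clock: 7.32
position: [0.5345, -0.0474, 0.2076]
ee_rot: [0.022, -0.676, 0.736, -0.021]
contact_force: [0.3, 0.0, 0.5]
width: 0.0641
```

play_rows(series=[{"fingers": -0.5,"dx": 1,"dy": -11,"dz": 0,"turn": 0},{"fingers": -0.5,"dx": 1,"dy": -11,"dz": 0,"turn": 0},{"fingers": -0.5,"dx": 1,"dy": -11,"dz": 0,"turn": 0},{"fingers": -0.5,"dx": 1,"dy": -10,"dz": 0,"turn": 0},{"fingers": -0.5,"dx": 0,"dy": 0,"dz": 0,"turn": 0}])

```text
clock: 7.73
position: [0.5383, -0.0921, 0.2072]
ee_rot: [0.021, -0.678, 0.735, -0.021]
contact_force: [-0.4, -0.4, 0.3]
width: 0.064
```

play_rows(series=[{"fingers": -0.5,"dx": 0,"dy": 0,"dz": -10,"turn": 0},{"fingers": -0.5,"dx": 0,"dy": 0,"dz": -10,"turn": 0},{"fingers": -0.5,"dx": 0,"dy": 0,"dz": -10,"turn": 0},{"fingers": -0.5,"dx": 0,"dy": 0,"dz": 0,"turn": 0}])

```text
clock: 8.07
position: [0.5378, -0.0913, 0.1745]
ee_rot: [0.022, -0.678, 0.735, -0.02]
contact_force: [0.0, 0.2, -1.1]
width: 0.0643
```

play_rows(series=[{"fingers": -0.5,"dx": 0,"dy": 0,"dz": -12,"turn": 0},{"fingers": -0.5,"dx": 0,"dy": 0,"dz": -12,"turn": 0},{"fingers": -0.5,"dx": 1,"dy": 0,"dz": -12,"turn": 0},{"fingers": -0.5,"dx": 1,"dy": 0,"dz": -9,"turn": 0},{"fingers": -0.5,"dx": 0,"dy": 0,"dz": -4,"turn": 0},{"fingers": -0.5,"dx": 0,"dy": 0,"dz": 0,"turn": 0}])

```text
clock: 8.57
position: [0.5382, -0.0879, 0.1212]
ee_rot: [0.021, -0.679, 0.734, -0.018]
contact_force: [-0.1, 0.4, -0.3]
width: 0.0641
```

play_rows(series=[{"fingers": 0.3,"dx": 0,"dy": 0,"dz": 0,"turn": 0},{"fingers": 1,"dx": 0,"dy": 0,"dz": 0,"turn": 0},{"fingers": 1,"dx": 0,"dy": 0,"dz": 0,"turn": 0},{"fingers": 1,"dx": 0,"dy": 0,"dz": 0,"turn": 0},{"fingers": 1,"dx": 0,"dy": 0,"dz": 0,"turn": 0},{"fingers": 1,"dx": 0,"dy": 0,"dz": 0,"turn": 0}], squeeze=80)

```text
clock: 9.07
position: [0.5387, -0.0881, 0.1225]
ee_rot: [0.021, -0.679, 0.733, -0.019]
contact_force: [-0.3, -0.6, -2.7]
width: 0.0168
```

play_rows(series=[{"fingers": 1,"dx": 0,"dy": 0,"dz": 5,"turn": 0},{"fingers": 1,"dx": 0,"dy": 0,"dz": 8,"turn": 0},{"fingers": 1,"dx": 0,"dy": 0,"dz": 10,"turn": 0},{"fingers": 1,"dx": 0,"dy": 0,"dz": 10,"turn": 0},{"fingers": 1,"dx": 0,"dy": 0,"dz": 10,"turn": 0},{"fingers": 1,"dx": 0,"dy": 0,"dz": 10,"turn": 0},{"fingers": 1,"dx": 0,"dy": 0,"dz": 5,"turn": 0},{"fingers": 1,"dx": 0,"dy": 0,"dz": 0,"turn": 0}])

```text
clock: 9.73
position: [0.5344, -0.0865, 0.1815]
ee_rot: [0.019, -0.679, 0.734, -0.014]
contact_force: [-0.1, -0.4, -5.5]
width: 0.0167
```

play_rows(series=[{"fingers": 1,"dx": 0,"dy": 10,"dz": 0,"turn": 0},{"fingers": 1,"dx": 0,"dy": 16,"dz": 0,"turn": 0},{"fingers": 1,"dx": 0,"dy": 18,"dz": 0,"turn": 0},{"fingers": 1,"dx": 0,"dy": 18,"dz": 0,"turn": 0},{"fingers": 1,"dx": 0,"dy": 18,"dz": 0,"turn": 0},{"fingers": 1,"dx": 0,"dy": 18,"dz": 0,"turn": 0},{"fingers": 1,"dx": 0,"dy": 18,"dz": 0,"turn": 0},{"fingers": 1,"dx": 0,"dy": 18,"dz": 0,"turn": 0},{"fingers": 1,"dx": 0,"dy": 18,"dz": 0,"turn": 0},{"fingers": 1,"dx": 0,"dy": 14,"dz": 0,"turn": 0},{"fingers": 1,"dx": 0,"dy": 8,"dz": 0,"turn": 0},{"fingers": 1,"dx": 0,"dy": 0,"dz": 0,"turn": 0}])

```text
clock: 10.73
position: [0.5255, 0.1034, 0.1738]
ee_rot: [0.015, -0.678, 0.735, -0.005]
contact_force: [-0.0, 0.1, -5.8]
width: 0.0167
```

play_rows(series=[{"fingers": 1,"dx": 2,"dy": -5,"dz": -8,"turn": 0},{"fingers": 1,"dx": 2,"dy": -5,"dz": -14,"turn": 0},{"fingers": 1,"dx": 2,"dy": -3,"dz": -14,"turn": 0},{"fingers": 1,"dx": 0,"dy": 0,"dz": -14,"turn": 0},{"fingers": 1,"dx": 0,"dy": 0,"dz": -14,"turn": 0},{"fingers": 1,"dx": 0,"dy": 0,"dz": -14,"turn": 0},{"fingers": 1,"dx": 0,"dy": 0,"dz": -10,"turn": 0},{"fingers": 1,"dx": 0,"dy": 0,"dz": -8,"turn": 0},{"fingers": 1,"dx": 0,"dy": 0,"dz": 0,"turn": 0}])

```text
clock: 11.48
position: [0.5312, 0.0807, 0.0691]
ee_rot: [0.012, -0.677, 0.736, -0.007]
contact_force: [-1.3, -0.5, -5.4]
width: 0.0168
```

play_rows(series=[{"fingers": 1,"dx": 0,"dy": 3,"dz": -5,"turn": 0},{"fingers": 1,"dx": 0,"dy": 2,"dz": -4,"turn": 0},{"fingers": 1,"dx": 0,"dy": 0,"dz": -3,"turn": 0},{"fingers": 1,"dx": 0,"dy": 0,"dz": 0,"turn": 0}])

```text
clock: 11.82
position: [0.5324, 0.0844, 0.0563]
ee_rot: [0.013, -0.676, 0.737, -0.008]
contact_force: [0.3, 0.0, -6.3]
width: 0.0166
```

play_rows(series=[{"fingers": 1,"dx": 0,"dy": 0,"dz": -3,"turn": 0},{"fingers": 1,"dx": 0,"dy": 0,"dz": -2,"turn": 0},{"fingers": 1,"dx": 0,"dy": 0,"dz": -2,"turn": 0}])

```text
clock: 12.07
position: [0.5333, 0.0848, 0.0514]
ee_rot: [0.014, -0.677, 0.736, -0.009]
contact_force: [-9.3, 0.1, 24.6]
width: 0.0168
```

play_rows(series=[{"fingers": 0,"dx": 0,"dy": 0,"dz": 0,"turn": 0},{"fingers": -0.3,"dx": 0,"dy": 0,"dz": 0,"turn": 0},{"fingers": -0.3,"dx": 0,"dy": 0,"dz": 0,"turn": 0},{"fingers": -0.3,"dx": 0,"dy": 0,"dz": 6,"turn": 0},{"fingers": -0.3,"dx": 0,"dy": 0,"dz": 10,"turn": 0},{"fingers": -0.3,"dx": 0,"dy": 0,"dz": 14,"turn": 0},{"fingers": -0.3,"dx": 0,"dy": 0,"dz": 16,"turn": 0},{"fingers": -0.3,"dx": 0,"dy": 0,"dz": 16,"turn": 0},{"fingers": -0.3,"dx": 0,"dy": 0,"dz": 16,"turn": 0},{"fingers": -0.3,"dx": 0,"dy": 0,"dz": 16,"turn": 0},{"fingers": -0.3,"dx": -10,"dy": 0,"dz": 16,"turn": 0},{"fingers": -0.3,"dx": -16,"dy": 0,"dz": 16,"turn": 0},{"fingers": -0.3,"dx": -16,"dy": 0,"dz": 0,"turn": 0},{"fingers": -0.3,"dx": -16,"dy": 0,"dz": 0,"turn": 0},{"fingers": -0.3,"dx": -16,"dy": 0,"dz": 0,"turn": 0},{"fingers": -0.3,"dx": -16,"dy": 0,"dz": 0,"turn": 0},{"fingers": -0.3,"dx": -16,"dy": 0,"dz": 0,"turn": 0},{"fingers": -0.3,"dx": -16,"dy": 0,"dz": 0,"turn": 0},{"fingers": -0.3,"dx": -16,"dy": 0,"dz": 0,"turn": 0},{"fingers": -0.3,"dx": 0,"dy": 0,"dz": 0,"turn": 0}])

```text
clock: 13.73
position: [0.4, 0.085, 0.2048]
ee_rot: [0.028, -0.676, 0.736, -0.021]
contact_force: [-0.0, 0.1, -0.5]
width: 0.0554
```

```bash
python3 - <<'E'
from m import *
s=get_state();print(s["position"],s["ee_rot"],s["contact_force"],s["qpos"])
p=get_image("top");save(p,"top1.png",(90,110,410,290),2.5)
q=get_image("side");save(q,"side1.png",(100,100,500,384),2)
g=p["pixels"].mean(2)
print("tray",rect(p,roi(g>110,318,170,395,280),.02))
for m in masks_of(p,"bar1_mid"):
    print(round(m["p"],2),np.round(m["xy"]),rect(p,m["region"],.091))
E
```

```text
[0.39997606 0.08498006 0.20481067] [ 0.02825422 -0.67614851  0.73591395 -0.02134361] [-0.01231714  0.0656595  -0.4664105 ] [0.03500781 0.0114702  1.93052824 0.00478361 1.1288962  1.68851066]
tray (array([ 485.1, -305.4]), array([147.2, 261.6]), np.float32(4.9))
0.65 [280. 229.] (array([467.5, -84.3]), array([ 42.3, 102.3]), np.float32(83.9))
```

View pics/top1.png

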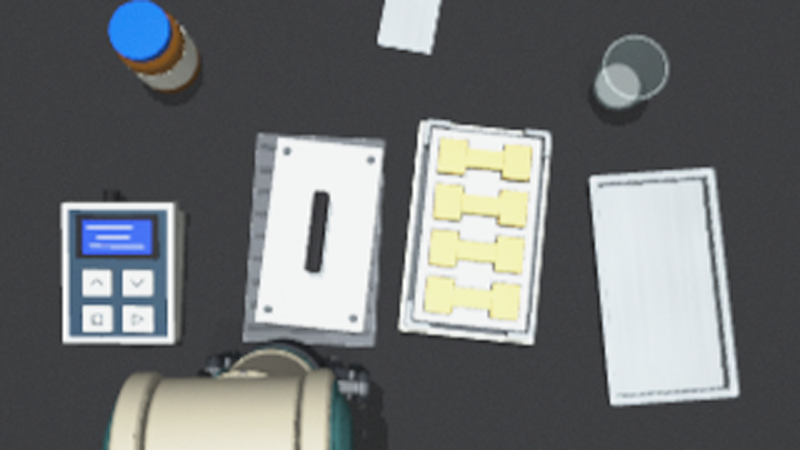

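```bash
cat >> m.py <<'E'
def bars(p,z=.091):
    im=p["pixels"].astype(int);y=((im[:,:,0]-im[:,:,2])>40)&(im[:,:,1]-im[:,:,2]>30)
    y=roi(y,230,140,420,300)
    n,lab,st,c=cv2.connectedComponentsWithStats(y.astype(np.uint8))
    return [(st[i,4],)+rect(p,lab==i,z) for i in range(1,n) if st[i,4]>150]
E
python3 - <<'E'
from m import *
for b in bars(get_image("top")): print(b)
E
```

```text
(np.int32(417), array([613.1, -96.1]), array([37.6, 99.1]), np.float32(85.4))
(np.int32(424), array([563.6, -92.1]), array([37.7, 98.8]), np.float32(84.8))
(np.int32(427), array([514.9, -88.1]), array([38. , 98.7]), np.float32(85.8))
(np.int32(423), array([465.4, -83.6]), array([36.8, 98.7]), np.float32(85.5))
```

play_rows(series=[{"fingers": -0.3,"dx": 0,"dy": -13,"dz": 3,"turn": 0.098},{"fingers": -0.3,"dx": 0,"dy": -13,"dz": 3,"turn": 0.098},{"fingers": -0.3,"dx": 0,"dy": -13,"dz": 0,"turn": 0.098},{"fingers": -0.3,"dx": 0,"dy": -13,"dz": 0,"turn": 0.098},{"fingers": -0.3,"dx": 0,"dy": -13,"dz": 0,"turn": 0.098},{"fingers": -0.3,"dx": 0,"dy": -13,"dz": 0,"turn": 0.098},{"fingers": -0.3,"dx": 0,"dy": -13,"dz": 0,"turn": 0.098},{"fingers": -0.3,"dx": 0,"dy": -13,"dz": 0,"turn": 0.098},{"fingers": -0.3,"dx": 0,"dy": -13,"dz": 0,"turn": 0.098},{"fingers": -0.3,"dx": 0,"dy": -13,"dz": 0,"turn": 0.098},{"fingers": -0.3,"dx": 0,"dy": -13,"dz": 0,"turn": 0.098},{"fingers": -0.3,"dx": 0,"dy": -13,"dz": 0,"turn": 0.098},{"fingers": -0.3,"dx": 0,"dy": 0,"dz": 0,"turn": 0.098},{"fingers": -0.3,"dx": 0,"dy": 0,"dz": 0,"turn": 0.098},{"fingers": -0.3,"dx": 0,"dy": 0,"dz": 0,"turn": 0.098},{"fingers": -0.3,"dx": 0,"dy": 0,"dz": 0,"turn": 0.098},{"fingers": -0.3,"dx": 0,"dy": 0,"dz": 0,"turn": 0}])

```text
clock: 15.35
position: [0.4263, -0.0881, 0.2115]
ee_rot: [-0.039, 0.999, -0.006, -0.003]
contact_force: [-0.0, -0.4, -0.5]
width: 0.0554
```

play_rows(series=[{"fingers": 0.15,"dx": 8,"dy": 1,"dz": -8,"turn": -0.02},{"fingers": 0.15,"dx": 10,"dy": 1,"dz": -10,"turn": -0.02},{"fingers": 0.15,"dx": 10,"dy": 1,"dz": -12,"turn": -0.02},{"fingers": 0.15,"dx": 8,"dy": 1,"dz": -12,"turn": -0.01},{"fingers": 0.15,"dx": 3,"dy": 0,"dz": -12,"turn": 0},{"fingers": 0.15,"dx": 0,"dy": 0,"dz": -12,"turn": 0},{"fingers": 0.15,"dx": 0,"dy": 0,"dz": -10,"turn": 0},{"fingers": 0.15,"dx": 0,"dy": 0,"dz": 0,"turn": 0}])

```text
clock: 16.02
position: [0.4754, -0.0879, 0.1321]
ee_rot: [-0.037, 0.998, -0.054, 0.001]
contact_force: [0.1, 0.4, -0.5]
width: 0.0361
```

play_rows(series=[{"fingers": 0.15,"dx": -6,"dy": 2,"dz": -4,"turn": 0.02},{"fingers": 0.15,"dx": -4,"dy": 2,"dz": -6,"turn": 0},{"fingers": 0.15,"dx": 0,"dy": 0,"dz": -6,"turn": 0},{"fingers": 0.15,"dx": 0,"dy": 0,"dz": 0,"turn": 0}])

```text
clock: 16.35
position: [0.4661, -0.0842, 0.1153]
ee_rot: [-0.037, 0.998, -0.045, 0.002]
contact_force: [0.2, -0.5, 0.0]
width: 0.0362
```

```bash
python3 - <<'E'
from m import *
s=get_state();print(s["position"],s["ee_rot"])
q=get_image("side");save(q,"side2.png",(180,160,360,290),4)
E
```

```text
[ 0.46605916 -0.08421006  0.11525289] [-0.03718916  0.9983034  -0.04477295  0.0016345 ]
```

View pics/side2.png

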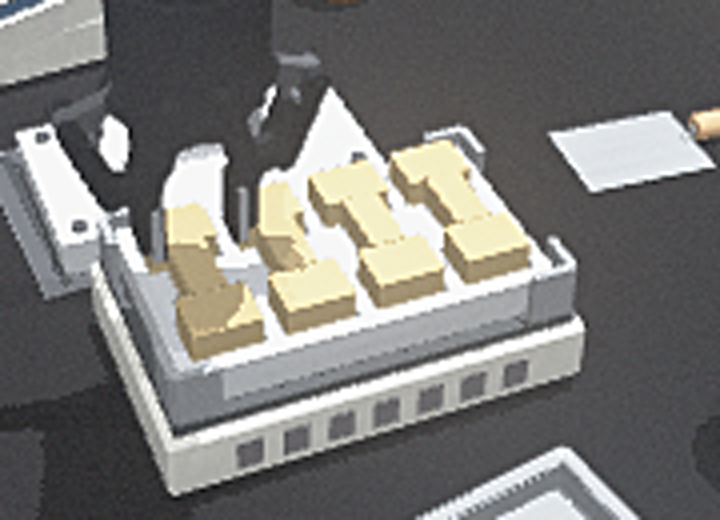

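The fingers straddle the waist of the nearest bar (about (210,250) in the crop), well placed. I'll lower and grip.

play_rows(series=[{"fingers": 0.15,"dx": 0,"dy": 0,"dz": -8,"turn": 0},{"fingers": 0.15,"dx": 0,"dy": 0,"dz": -8,"turn": 0},{"fingers": 0.15,"dx": 0,"dy": 0,"dz": -6,"turn": 0},{"fingers": 0.15,"dx": 0,"dy": 0,"dz": -3,"turn": 0},{"fingers": 0.15,"dx": 0,"dy": 0,"dz": 0,"turn": 0}], squeeze=40)

```text
clock: 16.82
position: [0.4672, -0.0847, 0.0894]
ee_rot: [-0.037, 0.998, -0.045, 0.004]
contact_force: [-0.4, 0.4, -0.0]
width: 0.0363
```

play_rows(series=[{"fingers": 0.5,"dx": 0,"dy": 0,"dz": 0,"turn": 0},{"fingers": 1,"dx": 0,"dy": 0,"dz": 0,"turn": 0},{"fingers": 1,"dx": 0,"dy": 0,"dz": 0,"turn": 0},{"fingers": 1,"dx": 0,"dy": 0,"dz": 0,"turn": 0}])

```text
clock: 17.15
position: [0.4674, -0.0848, 0.0893]
ee_rot: [-0.037, 0.998, -0.045, 0.003]
contact_force: [0.1, -0.5, -0.6]
width: 0.0191
```

play_rows(series=[{"fingers": 1,"dx": 0,"dy": 0,"dz": 4,"turn": 0},{"fingers": 1,"dx": 0,"dy": 0,"dz": 6,"turn": 0},{"fingers": 1,"dx": 0,"dy": 0,"dz": 8,"turn": 0},{"fingers": 1,"dx": 0,"dy": 0,"dz": 10,"turn": 0},{"fingers": 1,"dx": 0,"dy": 0,"dz": 12,"turn": 0},{"fingers": 1,"dx": 0,"dy": -6,"dz": 10,"turn": 0},{"fingers": 1,"dx": -4,"dy": -12,"dz": 5,"turn": 0.01},{"fingers": 1,"dx": -5,"dy": -18,"dz": 0,"turn": 0.02},{"fingers": 1,"dx": -5,"dy": -18,"dz": 0,"turn": 0.02},{"fingers": 1,"dx": -5,"dy": -18,"dz": 0,"turn": 0.02},{"fingers": 1,"dx": -5,"dy": -18,"dz": 0,"turn": 0.02},{"fingers": 1,"dx": -5,"dy": -18,"dz": 0,"turn": 0.02},{"fingers": 1,"dx": -5,"dy": -18,"dz": 0,"turn": 0.02},{"fingers": 1,"dx": -5,"dy": -18,"dz": 0,"turn": 0.02},{"fingers": 1,"dx": -5,"dy": -18,"dz": 0,"turn": 0.02},{"fingers": 1,"dx": -5,"dy": -18,"dz": 0,"turn": 0},{"fingers": 1,"dx": -4,"dy": -18,"dz": 0,"turn": 0},{"fingers": 1,"dx": -2,"dy": -14,"dz": 0,"turn": 0},{"fingers": 1,"dx": 0,"dy": -8,"dz": 0,"turn": 0},{"fingers": 1,"dx": 0,"dy": 0,"dz": 0,"turn": 0}])

```text
clock: 18.82
position: [0.4117, -0.316, 0.164]
ee_rot: [-0.031, 0.998, 0.046, 0.008]
contact_force: [-0.4, 0.5, -0.4]
width: 0.0188
```

```bash
python3 - <<'E'
from m import *
s=get_state();q=s["ee_rot"];print(s["position"],q,s["width"],"yaw",np.arctan2(2*q[1]*q[2],q[1]**2-q[2]**2))
p=get_image("top");save(p,"top2.png",(230,130,430,290),3.5)
print(np.round(masks_of(p,"tray_floor")[0]["xy"]))
for b in bars(p): print(b)
E
```

```text
[ 0.41170522 -0.31600825  0.1639696 ] [-0.03131301  0.99841794  0.04598344  0.00816327] 0.018796167427882784 yaw 0.09204755475293457
[352. 219.]
(np.int32(417), array([613.1, -96.3]), array([37.9, 98.9]), np.float32(85.2))
(np.int32(424), array([563.6, -92.1]), array([37.7, 98.8]), np.float32(84.8))
(np.int32(427), array([514.9, -87.9]), array([38. , 98.7]), np.float32(85.8))
(np.int32(300), array([ 405.2, -319.1]), array([38.7, 68.3]), np.float32(-89.1))
```

View pics/top2.png

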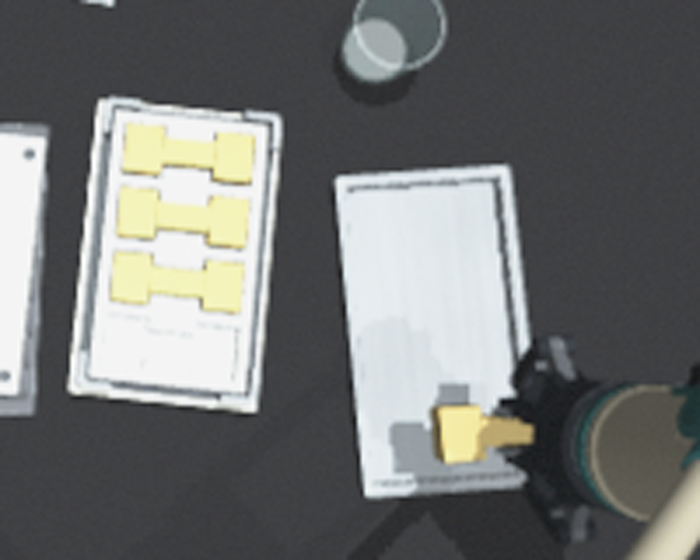

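play_rows(series=[{"fingers": 1,"dx": 0,"dy": 1,"dz": -8,"turn": 0},{"fingers": 1,"dx": 0,"dy": 1,"dz": -14,"turn": 0},{"fingers": 1,"dx": 0,"dy": 0,"dz": -14,"turn": 0},{"fingers": 1,"dx": 0,"dy": 0,"dz": -14,"turn": 0},{"fingers": 1,"dx": 0,"dy": 0,"dz": -14,"turn": 0},{"fingers": 1,"dx": 0,"dy": 0,"dz": -14,"turn": 0},{"fingers": 1,"dx": 0,"dy": 0,"dz": -12,"turn": 0},{"fingers": 1,"dx": 0,"dy": 0,"dz": -8,"turn": 0},{"fingers": 1,"dx": 0,"dy": 0,"dz": -4,"turn": 0},{"fingers": 1,"dx": 0,"dy": 0,"dz": 0,"turn": 0}])

```text
clock: 19.75
position: [0.4117, -0.2985, 0.0545]
ee_rot: [-0.037, 0.998, 0.051, 0.007]
contact_force: [-0.4, -0.2, -0.2]
width: 0.019
```

play_rows(series=[{"fingers": 1,"dx": 0,"dy": -7,"dz": -2,"turn": 0},{"fingers": 1,"dx": 0,"dy": -7,"dz": -6,"turn": 0},{"fingers": 1,"dx": 0,"dy": 0,"dz": -6,"turn": 0},{"fingers": 1,"dx": 0,"dy": 0,"dz": -5,"turn": 0},{"fingers": 1,"dx": 0,"dy": 0,"dz": -3,"turn": 0},{"fingers": 1,"dx": 0,"dy": 0,"dz": 0,"turn": 0}])

```text
clock: 20.25
position: [0.4133, -0.3153, 0.0321]
ee_rot: [-0.035, 0.998, 0.052, 0.008]
contact_force: [0.8, 1.0, -0.8]
width: 0.0191
```

play_rows(series=[{"fingers": 1,"dx": 0,"dy": 0,"dz": -2,"turn": 0},{"fingers": 1,"dx": 0,"dy": 0,"dz": -1,"turn": 0}])

```text
clock: 20.42
position: [0.4134, -0.3155, 0.0293]
ee_rot: [-0.035, 0.998, 0.051, 0.008]
contact_force: [-2.6, 0.9, 9.2]
width: 0.0187
```

play_rows(series=[{"fingers": 0.5,"dx": 0,"dy": 0,"dz": 0,"turn": 0},{"fingers": 0.15,"dx": 0,"dy": 0,"dz": 0,"turn": 0},{"fingers": 0.15,"dx": 0,"dy": 0,"dz": 0,"turn": 0},{"fingers": 0.15,"dx": 0,"dy": 0,"dz": 6,"turn": 0},{"fingers": 0.15,"dx": 0,"dy": 0,"dz": 12,"turn": 0},{"fingers": 0.15,"dx": 0,"dy": 0,"dz": 15,"turn": 0},{"fingers": 0.15,"dx": 0,"dy": 0,"dz": 15,"turn": 0},{"fingers": 0.15,"dx": 0,"dy": 0,"dz": 15,"turn": 0},{"fingers": 0.15,"dx": 3,"dy": 8,"dz": 15,"turn": 0},{"fingers": 0.15,"dx": 7,"dy": 16,"dz": 15,"turn": -0.01},{"fingers": 0.15,"dx": 8,"dy": 18,"dz": 10,"turn": -0.02},{"fingers": 0.15,"dx": 8,"dy": 18,"dz": 0,"turn": -0.02},{"fingers": 0.15,"dx": 8,"dy": 18,"dz": 0,"turn": -0.02},{"fingers": 0.15,"dx": 8,"dy": 18,"dz": 0,"turn": -0.02},{"fingers": 0.15,"dx": 8,"dy": 18,"dz": 0,"turn": -0.02},{"fingers": 0.15,"dx": 8,"dy": 18,"dz": 0,"turn": -0.02},{"fingers": 0.15,"dx": 8,"dy": 18,"dz": 0,"turn": -0.02},{"fingers": 0.15,"dx": 8,"dy": 18,"dz": 0,"turn": -0.02},{"fingers": 0.15,"dx": 8,"dy": 18,"dz": 0,"turn": -0.01},{"fingers": 0.15,"dx": 0,"dy": 0,"dz": 0,"turn": 0}])

```text
clock: 22.08
position: [0.4996, -0.1225, 0.1482]
ee_rot: [-0.03, 0.998, -0.045, 0.018]
contact_force: [0.3, 0.6, -0.2]
width: 0.0365
```

```bash
cat >> m.py <<'E'
def st():
    s=get_state();q=s["ee_rot"];x,y,z=q[1:];w=q[0]
    print("t%.1f"%s["clock"],"pos",np.round(s["position"]*1000,1),"yaw %.3f"%np.arctan2(2*x*y,x*x-y*y),"tilt",np.round([2*(x*z+w*y),2*(y*z-w*x)],3),"w %.4f"%s["width"],"j6 %.2f"%s["qpos"][5])
E
python3 - <<'E'
from m import *
st()
p=get_image("top")
g=p["pixels"].mean(2);print("tray",rect(p,roi(g>110,318,170,395,280),.02))
for b in bars(p): print(b)
for b in bars(p,.031)[-1:]: print("tray z",b)
E
```

```text
t22.1 pos [ 499.6 -122.5  148.2] yaw -0.090 tilt [0.038 0.058] w 0.0365 j6 -0.37
tray (array([ 479.4, -292.7]), array([184.7, 296.8]), np.float32(1.8))
(np.int32(415), array([613. , -96.6]), array([37.9, 98.2]), np.float32(85.4))
(np.int32(375), array([564.7, -89.8]), array([37. , 94.7]), np.float32(86.4))
(np.int32(307), array([516.6, -77.8]), array([37.6, 77.1]), np.float32(88.4))
tray z (np.int32(307), array([520.5, -81.9]), array([39.8, 81.7]), np.float32(88.4))
```

play_rows(series=[{"fingers": 0.15,"dx": 4,"dy": 9,"dz": 0,"turn": 0},{"fingers": 0.15,"dx": 4,"dy": 9,"dz": -5,"turn": 0},{"fingers": 0.15,"dx": 4,"dy": 9,"dz": -9,"turn": 0},{"fingers": 0.15,"dx": 3,"dy": 7,"dz": -9,"turn": 0},{"fingers": 0.15,"dx": 0,"dy": 0,"dz": -7,"turn": 0},{"fingers": 0.15,"dx": 0,"dy": 0,"dz": 0,"turn": 0}])

```text
clock: 22.63
position: [0.5147, -0.0888, 0.1158]
ee_rot: [-0.028, 0.998, -0.045, 0.018]
contact_force: [-0.1, 0.4, -1.1]
width: 0.0358
```

```bash
python3 -c "
from m import *
st()"
```

```text
t22.6 pos [514.7 -88.8 115.8] yaw -0.090 tilt [0.038 0.054] w 0.0358 j6 -0.30
```

play_rows(series=[{"fingers": 0.15,"dx": 0,"dy": 0,"dz": -8,"turn": 0},{"fingers": 0.15,"dx": 0,"dy": 0,"dz": -8,"turn": 0},{"fingers": 0.15,"dx": 0,"dy": 0,"dz": -6,"turn": 0},{"fingers": 0.15,"dx": 0,"dy": 0,"dz": -3,"turn": 0},{"fingers": 0.15,"dx": 0,"dy": 0,"dz": 0,"turn": 0}])

```text
clock: 23.05
position: [0.5134, -0.0896, 0.0864]
ee_rot: [-0.028, 0.998, -0.046, 0.016]
contact_force: [-0.4, -0.6, -0.7]
width: 0.0362
```

play_rows(series=[{"fingers": 0.5,"dx": 0,"dy": 0,"dz": 0,"turn": 0},{"fingers": 1,"dx": 0,"dy": 0,"dz": 0,"turn": 0},{"fingers": 1,"dx": 0,"dy": 0,"dz": 0,"turn": 0},{"fingers": 1,"dx": 0,"dy": 0,"dz": 0,"turn": 0}])

```text
clock: 23.38
position: [0.5147, -0.0906, 0.0881]
ee_rot: [-0.028, 0.998, -0.046, 0.018]
contact_force: [-0.6, 0.3, -0.9]
width: 0.0189
```

play_rows(series=[{"fingers": 1,"dx": 0,"dy": 0,"dz": 4,"turn": 0},{"fingers": 1,"dx": 0,"dy": 0,"dz": 6,"turn": 0},{"fingers": 1,"dx": 0,"dy": 0,"dz": 8,"turn": 0},{"fingers": 1,"dx": 0,"dy": 0,"dz": 10,"turn": 0},{"fingers": 1,"dx": 0,"dy": 0,"dz": 12,"turn": 0},{"fingers": 1,"dx": 0,"dy": -6,"dz": 5,"turn": 0},{"fingers": 1,"dx": -4,"dy": -12,"dz": 0,"turn": 0.01},{"fingers": 1,"dx": -5,"dy": -18,"dz": 0,"turn": 0.02},{"fingers": 1,"dx": -5,"dy": -18,"dz": 0,"turn": 0.02},{"fingers": 1,"dx": -5,"dy": -18,"dz": 0,"turn": 0.02},{"fingers": 1,"dx": -5,"dy": -18,"dz": 0,"turn": 0.02},{"fingers": 1,"dx": -5,"dy": -18,"dz": 0,"turn": 0.02},{"fingers": 1,"dx": -5,"dy": -18,"dz": 0,"turn": 0.02},{"fingers": 1,"dx": -5,"dy": -18,"dz": 0,"turn": 0.02},{"fingers": 1,"dx": -5,"dy": -18,"dz": 0,"turn": 0.02},{"fingers": 1,"dx": -5,"dy": -18,"dz": 0,"turn": 0.01},{"fingers": 1,"dx": -3,"dy": -16,"dz": 0,"turn": 0},{"fingers": 1,"dx": -2,"dy": -8,"dz": 0,"turn": 0},{"fingers": 1,"dx": 0,"dy": 0,"dz": 0,"turn": 0}])

```text
clock: 24.97
position: [0.454, -0.3083, 0.143]
ee_rot: [-0.026, 0.998, 0.05, 0.015]
contact_force: [-0.1, 0.7, -1.1]
width: 0.0188
```

```bash
python3 - <<'E'
from m import *
st()
p=get_image("top");save(p,"top3.png",(230,130,430,290),3.5)
q=get_image("side");save(q,"side3.png",(180,200,420,384),3)
m=masks_of(q,"tray_floor")
for b in bars(p,.031): print(b)
E
```

```text
t25.0 pos [ 454.  -308.3  143. ] yaw 0.101 tilt [0.027 0.054] w 0.0188 j6 -0.89
(np.int32(417), array([ 622.8, -101.5]), array([ 40.2, 104.8]), np.float32(85.2))
(np.int32(424), array([570.3, -97.1]), array([ 40. , 104.8]), np.float32(84.8))
(np.int32(599), array([ 433.5, -308.5]), array([77.1, 93. ]), np.float32(-84.3))
```

View pics/top3.png

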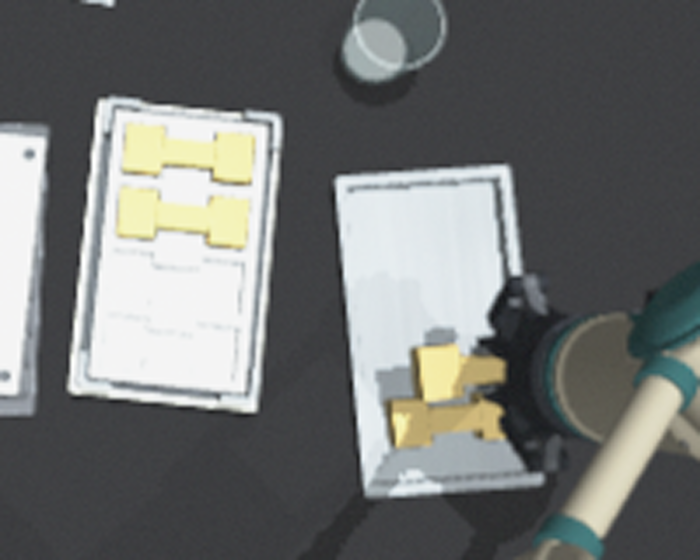

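play_rows(series=[{"fingers": 1,"dx": 4,"dy": -1,"dz": -6,"turn": -0.01},{"fingers": 1,"dx": 4,"dy": -1,"dz": -12,"turn": 0},{"fingers": 1,"dx": 0,"dy": -1,"dz": -12,"turn": 0},{"fingers": 1,"dx": 0,"dy": -1,"dz": -12,"turn": 0},{"fingers": 1,"dx": 0,"dy": -1,"dz": -12,"turn": 0},{"fingers": 1,"dx": 0,"dy": 0,"dz": -12,"turn": 0},{"fingers": 1,"dx": 0,"dy": 0,"dz": -8,"turn": 0},{"fingers": 1,"dx": 0,"dy": 0,"dz": -5,"turn": 0},{"fingers": 1,"dx": 0,"dy": 0,"dz": 0,"turn": 0}])

```text
clock: 25.87
position: [0.4658, -0.3021, 0.0549]
ee_rot: [-0.03, 0.998, 0.05, 0.014]
contact_force: [0.0, 0.7, -1.0]
width: 0.019
```

play_rows(series=[{"fingers": 1,"dx": -2,"dy": -5,"dz": -3,"turn": 0},{"fingers": 1,"dx": -1,"dy": -4,"dz": -6,"turn": 0},{"fingers": 1,"dx": 0,"dy": 0,"dz": -6,"turn": 0},{"fingers": 1,"dx": 0,"dy": 0,"dz": -6,"turn": 0},{"fingers": 1,"dx": 0,"dy": 0,"dz": -4,"turn": 0},{"fingers": 1,"dx": 0,"dy": 0,"dz": 0,"turn": 0}])

```text
clock: 26.37
position: [0.4637, -0.3128, 0.0285]
ee_rot: [-0.029, 0.998, 0.05, 0.015]
contact_force: [0.1, 0.8, 0.4]
width: 0.019
```

play_rows(series=[{"fingers": 1,"dx": 0,"dy": 0,"dz": -1,"turn": 0},{"fingers": 1,"dx": 0,"dy": 0,"dz": -1,"turn": 0}])

```text
clock: 26.53
position: [0.4638, -0.3129, 0.0272]
ee_rot: [-0.029, 0.998, 0.05, 0.016]
contact_force: [-1.2, 2.3, 12.3]
width: 0.0189
```

play_rows(series=[{"fingers": 0.5,"dx": 0,"dy": 0,"dz": 0,"turn": 0},{"fingers": 0.15,"dx": 0,"dy": 0,"dz": 0,"turn": 0},{"fingers": 0.15,"dx": 0,"dy": 0,"dz": 0,"turn": 0},{"fingers": 0.15,"dx": 0,"dy": 0,"dz": 6,"turn": 0},{"fingers": 0.15,"dx": 0,"dy": 0,"dz": 12,"turn": 0},{"fingers": 0.15,"dx": 0,"dy": 0,"dz": 15,"turn": 0},{"fingers": 0.15,"dx": 0,"dy": 0,"dz": 15,"turn": 0},{"fingers": 0.15,"dx": 0,"dy": 0,"dz": 15,"turn": 0},{"fingers": 0.15,"dx": 3,"dy": 10,"dz": 15,"turn": 0},{"fingers": 0.15,"dx": 8,"dy": 18,"dz": 15,"turn": -0.01},{"fingers": 0.15,"dx": 9,"dy": 20,"dz": 10,"turn": -0.02},{"fingers": 0.15,"dx": 9,"dy": 20,"dz": 0,"turn": -0.02},{"fingers": 0.15,"dx": 9,"dy": 20,"dz": 0,"turn": -0.02},{"fingers": 0.15,"dx": 9,"dy": 20,"dz": 0,"turn": -0.02},{"fingers": 0.15,"dx": 9,"dy": 20,"dz": 0,"turn": -0.02},{"fingers": 0.15,"dx": 9,"dy": 20,"dz": 0,"turn": -0.02},{"fingers": 0.15,"dx": 9,"dy": 20,"dz": 0,"turn": -0.02},{"fingers": 0.15,"dx": 9,"dy": 20,"dz": 0,"turn": -0.02},{"fingers": 0.15,"dx": 9,"dy": 18,"dz": 0,"turn": -0.02},{"fingers": 0.15,"dx": 0,"dy": 0,"dz": 0,"turn": 0}])

```text
clock: 28.2
position: [0.5611, -0.1, 0.1461]
ee_rot: [-0.023, 0.998, -0.052, 0.025]
contact_force: [0.7, -0.4, 0.0]
width: 0.0361
```

```bash
python3 -c "
from m import *
st()"
```

```text
t28.2 pos [ 561.1 -100.   146.1] yaw -0.104 tilt [0.052 0.043] w 0.0361 j6 -0.26
```

play_rows(series=[{"fingers": 0.15,"dx": 1,"dy": 4,"dz": -5,"turn": 0.02},{"fingers": 0.15,"dx": 1,"dy": 4,"dz": -9,"turn": 0},{"fingers": 0.15,"dx": 0,"dy": 0,"dz": -9,"turn": 0},{"fingers": 0.15,"dx": 0,"dy": 0,"dz": -7,"turn": 0},{"fingers": 0.15,"dx": 0,"dy": 0,"dz": 0,"turn": 0}])

```text
clock: 28.62
position: [0.5621, -0.0925, 0.1139]
ee_rot: [-0.022, 0.999, -0.04, 0.025]
contact_force: [-1.0, -0.9, -0.2]
width: 0.0362
```

```bash
python3 -c "
from m import *
st()"
```

```text
t28.6 pos [562.1 -92.5 113.9] yaw -0.080 tilt [0.051 0.042] w 0.0362 j6 -0.27
```

play_rows(series=[{"fingers": 0.15,"dx": 1,"dy": 0,"dz": -8,"turn": 0},{"fingers": 0.15,"dx": 0,"dy": 0,"dz": -8,"turn": 0},{"fingers": 0.15,"dx": 0,"dy": 0,"dz": -5,"turn": 0},{"fingers": 0.15,"dx": 0,"dy": 0,"dz": -2,"turn": 0},{"fingers": 0.15,"dx": 0,"dy": 0,"dz": 0,"turn": 0}])

```text
clock: 29.03
position: [0.5616, -0.0947, 0.0866]
ee_rot: [-0.022, 0.999, -0.042, 0.023]
contact_force: [1.0, -0.2, -0.7]
width: 0.0362
```

play_rows(series=[{"fingers": 0.5,"dx": 0,"dy": 0,"dz": 0,"turn": 0},{"fingers": 1,"dx": 0,"dy": 0,"dz": 0,"turn": 0},{"fingers": 1,"dx": 0,"dy": 0,"dz": 0,"turn": 0},{"fingers": 1,"dx": 0,"dy": 0,"dz": 0,"turn": 0}])

```text
clock: 29.37
position: [0.5642, -0.0954, 0.0886]
ee_rot: [-0.022, 0.999, -0.042, 0.026]
contact_force: [-0.5, 1.1, -0.7]
width: 0.0191
```

play_rows(series=[{"fingers": 1,"dx": 0,"dy": 0,"dz": 4,"turn": 0},{"fingers": 1,"dx": 0,"dy": 0,"dz": 6,"turn": 0},{"fingers": 1,"dx": 0,"dy": 0,"dz": 8,"turn": 0},{"fingers": 1,"dx": 0,"dy": 0,"dz": 10,"turn": 0},{"fingers": 1,"dx": 0,"dy": 0,"dz": 12,"turn": 0},{"fingers": 1,"dx": 0,"dy": -6,"dz": 5,"turn": 0},{"fingers": 1,"dx": -3,"dy": -12,"dz": 0,"turn": 0.01},{"fingers": 1,"dx": -4,"dy": -18,"dz": 0,"turn": 0.02},{"fingers": 1,"dx": -5,"dy": -18,"dz": 0,"turn": 0.02},{"fingers": 1,"dx": -5,"dy": -18,"dz": 0,"turn": 0.02},{"fingers": 1,"dx": -5,"dy": -18,"dz": 0,"turn": 0.02},{"fingers": 1,"dx": -4,"dy": -18,"dz": 0,"turn": 0.02},{"fingers": 1,"dx": -4,"dy": -18,"dz": 0,"turn": 0.02},{"fingers": 1,"dx": -4,"dy": -18,"dz": 0,"turn": 0.02},{"fingers": 1,"dx": -4,"dy": -18,"dz": 0,"turn": 0.02},{"fingers": 1,"dx": -4,"dy": -18,"dz": 0,"turn": 0},{"fingers": 1,"dx": -3,"dy": -14,"dz": 0,"turn": 0},{"fingers": 1,"dx": -2,"dy": -8,"dz": 0,"turn": 0},{"fingers": 1,"dx": 0,"dy": 0,"dz": 0,"turn": 0}])

```text
clock: 30.95
position: [0.5103, -0.3106, 0.1467]
ee_rot: [-0.021, 0.998, 0.05, 0.024]
contact_force: [0.1, 0.3, -0.8]
width: 0.0186
```

```bash
python3 - <<'E'
from m import *
st()
q=get_image("side");save(q,"side4.png",(180,200,430,384),3)
E
```

```text
t30.9 pos [ 510.3 -310.6  146.7] yaw 0.099 tilt [0.045 0.045] w 0.0186 j6 -0.83
```

View pics/side4.png

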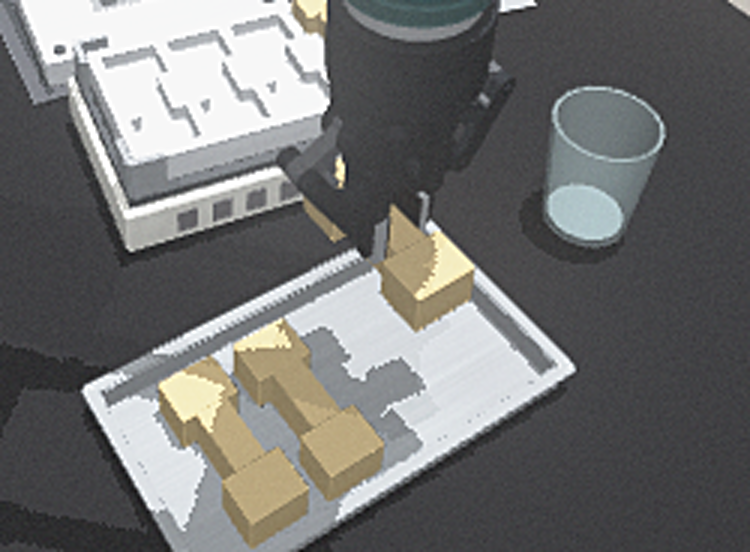

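Two bars lie flat and parallel in the tray, around (230,450) and (310,410) in the crop. The third hangs in the gripper above.

play_rows(series=[{"fingers": 1,"dx": 0,"dy": 0,"dz": -6,"turn": -0.01},{"fingers": 1,"dx": 0,"dy": -1,"dz": -12,"turn": 0},{"fingers": 1,"dx": 0,"dy": -1,"dz": -12,"turn": 0},{"fingers": 1,"dx": 0,"dy": -1,"dz": -12,"turn": 0},{"fingers": 1,"dx": 0,"dy": -1,"dz": -12,"turn": 0},{"fingers": 1,"dx": 0,"dy": -1,"dz": -12,"turn": 0},{"fingers": 1,"dx": 0,"dy": 0,"dz": -8,"turn": 0},{"fingers": 1,"dx": 0,"dy": 0,"dz": -8,"turn": 0},{"fingers": 1,"dx": 0,"dy": 0,"dz": 0,"turn": 0}])

```text
clock: 31.75
position: [0.5114, -0.3043, 0.0598]
ee_rot: [-0.025, 0.998, 0.047, 0.023]
contact_force: [-0.0, 0.3, -0.9]
width: 0.019
```

play_rows(series=[{"fingers": 1,"dx": 1,"dy": -3,"dz": -6,"turn": 0},{"fingers": 1,"dx": 1,"dy": -2,"dz": -7,"turn": 0},{"fingers": 1,"dx": 0,"dy": -1,"dz": -7,"turn": 0},{"fingers": 1,"dx": 0,"dy": 0,"dz": -6,"turn": 0},{"fingers": 1,"dx": 0,"dy": 0,"dz": -3,"turn": 0},{"fingers": 1,"dx": 0,"dy": 0,"dz": 0,"turn": 0}])

```text
clock: 32.25
position: [0.5149, -0.3108, 0.029]
ee_rot: [-0.024, 0.998, 0.047, 0.024]
contact_force: [0.2, 0.6, -1.2]
width: 0.0188
```

play_rows(series=[{"fingers": 1,"dx": 0,"dy": 0,"dz": -2,"turn": 0},{"fingers": 1,"dx": 0,"dy": 0,"dz": -1,"turn": 0}])

```text
clock: 32.42
position: [0.5152, -0.3111, 0.0278]
ee_rot: [-0.024, 0.998, 0.047, 0.025]
contact_force: [-3.1, 1.7, 9.3]
width: 0.019
```

play_rows(series=[{"fingers": 0.5,"dx": 0,"dy": 0,"dz": 0,"turn": 0},{"fingers": 0.15,"dx": 0,"dy": 0,"dz": 0,"turn": 0},{"fingers": 0.15,"dx": 0,"dy": 0,"dz": 0,"turn": 0},{"fingers": 0.15,"dx": 0,"dy": 0,"dz": 6,"turn": 0},{"fingers": 0.15,"dx": 0,"dy": 0,"dz": 12,"turn": 0},{"fingers": 0.15,"dx": 0,"dy": 0,"dz": 15,"turn": 0},{"fingers": 0.15,"dx": 0,"dy": 0,"dz": 15,"turn": 0},{"fingers": 0.15,"dx": 0,"dy": 0,"dz": 15,"turn": 0},{"fingers": 0.15,"dx": 3,"dy": 10,"dz": 15,"turn": 0},{"fingers": 0.15,"dx": 8,"dy": 18,"dz": 15,"turn": -0.01},{"fingers": 0.15,"dx": 9,"dy": 20,"dz": 10,"turn": -0.02},{"fingers": 0.15,"dx": 9,"dy": 20,"dz": 0,"turn": -0.02},{"fingers": 0.15,"dx": 9,"dy": 20,"dz": 0,"turn": -0.02},{"fingers": 0.15,"dx": 9,"dy": 20,"dz": 0,"turn": -0.02},{"fingers": 0.15,"dx": 9,"dy": 20,"dz": 0,"turn": -0.02},{"fingers": 0.15,"dx": 9,"dy": 20,"dz": 0,"turn": -0.02},{"fingers": 0.15,"dx": 9,"dy": 20,"dz": 0,"turn": -0.02},{"fingers": 0.15,"dx": 9,"dy": 18,"dz": 0,"turn": -0.02},{"fingers": 0.15,"dx": 9,"dy": 16,"dz": 0,"turn": 0},{"fingers": 0.15,"dx": 0,"dy": 0,"dz": 0,"turn": 0}])

```text
clock: 34.08
position: [0.6127, -0.1029, 0.1458]
ee_rot: [-0.018, 0.998, -0.045, 0.033]
contact_force: [0.2, 0.3, -0.2]
width: 0.0362
```

```bash
python3 -c "
from m import *
st()"
```

```text
t34.1 pos [ 612.7 -102.9  145.8] yaw -0.091 tilt [0.068 0.033] w 0.0362 j6 -0.24
```

play_rows(series=[{"fingers": 0.15,"dx": 0,"dy": 3,"dz": -5,"turn": 0},{"fingers": 0.15,"dx": 0,"dy": 3,"dz": -9,"turn": 0},{"fingers": 0.15,"dx": 0,"dy": 0,"dz": -9,"turn": 0},{"fingers": 0.15,"dx": 0,"dy": 0,"dz": -7,"turn": 0},{"fingers": 0.15,"dx": 0,"dy": 0,"dz": 0,"turn": 0}])

```text
clock: 34.5
position: [0.6114, -0.0977, 0.1135]
ee_rot: [-0.017, 0.998, -0.045, 0.033]
contact_force: [-0.6, 0.4, -0.9]
width: 0.0363
```

play_rows(series=[{"fingers": 0.15,"dx": 0,"dy": 0,"dz": -8,"turn": 0},{"fingers": 0.15,"dx": 0,"dy": 0,"dz": -8,"turn": 0},{"fingers": 0.15,"dx": 0,"dy": 0,"dz": -4,"turn": 0},{"fingers": 0.15,"dx": 0,"dy": 0,"dz": -2,"turn": 0},{"fingers": 0.15,"dx": 0,"dy": 0,"dz": 0,"turn": 0}])

```text
clock: 34.92
position: [0.6097, -0.0999, 0.0872]
ee_rot: [-0.017, 0.998, -0.047, 0.031]
contact_force: [0.5, -0.8, 0.2]
width: 0.0361
```

play_rows(series=[{"fingers": 0.15,"dx": 3,"dy": 2,"dz": 1,"turn": 0},{"fingers": 0.5,"dx": 0,"dy": 0,"dz": 0,"turn": 0},{"fingers": 1,"dx": 0,"dy": 0,"dz": 0,"turn": 0},{"fingers": 1,"dx": 0,"dy": 0,"dz": 0,"turn": 0},{"fingers": 1,"dx": 0,"dy": 0,"dz": 0,"turn": 0}])

```text
clock: 35.33
position: [0.6146, -0.0981, 0.0895]
ee_rot: [-0.017, 0.998, -0.047, 0.033]
contact_force: [-0.6, 0.5, -1.5]
width: 0.019
```

play_rows(series=[{"fingers": 1,"dx": 0,"dy": 0,"dz": 4,"turn": 0},{"fingers": 1,"dx": 0,"dy": 0,"dz": 6,"turn": 0},{"fingers": 1,"dx": 0,"dy": 0,"dz": 8,"turn": 0},{"fingers": 1,"dx": 0,"dy": 0,"dz": 10,"turn": 0},{"fingers": 1,"dx": 0,"dy": 0,"dz": 12,"turn": 0},{"fingers": 1,"dx": 0,"dy": -6,"dz": 5,"turn": 0},{"fingers": 1,"dx": -3,"dy": -12,"dz": 0,"turn": 0.01},{"fingers": 1,"dx": -4,"dy": -18,"dz": 0,"turn": 0.02},{"fingers": 1,"dx": -4,"dy": -18,"dz": 0,"turn": 0.02},{"fingers": 1,"dx": -4,"dy": -18,"dz": 0,"turn": 0.02},{"fingers": 1,"dx": -4,"dy": -18,"dz": 0,"turn": 0.02},{"fingers": 1,"dx": -4,"dy": -18,"dz": 0,"turn": 0.02},{"fingers": 1,"dx": -4,"dy": -18,"dz": 0,"turn": 0.02},{"fingers": 1,"dx": -4,"dy": -18,"dz": 0,"turn": 0.02},{"fingers": 1,"dx": -4,"dy": -18,"dz": 0,"turn": 0.02},{"fingers": 1,"dx": -4,"dy": -18,"dz": 0,"turn": 0},{"fingers": 1,"dx": -3,"dy": -12,"dz": 0,"turn": 0},{"fingers": 1,"dx": -2,"dy": -6,"dz": 0,"turn": 0},{"fingers": 1,"dx": 0,"dy": 0,"dz": 0,"turn": 0}])

```text
clock: 36.92
position: [0.567, -0.3102, 0.1497]
ee_rot: [-0.016, 0.998, 0.044, 0.035]
contact_force: [0.5, 0.6, 0.0]
width: 0.0189
```

```bash
python3 - <<'E'
from m import *
st()
p=get_image("top");save(p,"top5.png",(230,130,430,290),3.5)
E
```

```text
t36.9 pos [ 567.  -310.2  149.7] yaw 0.089 tilt [0.069 0.035] w 0.0189 j6 -0.76
```

View pics/top5.png

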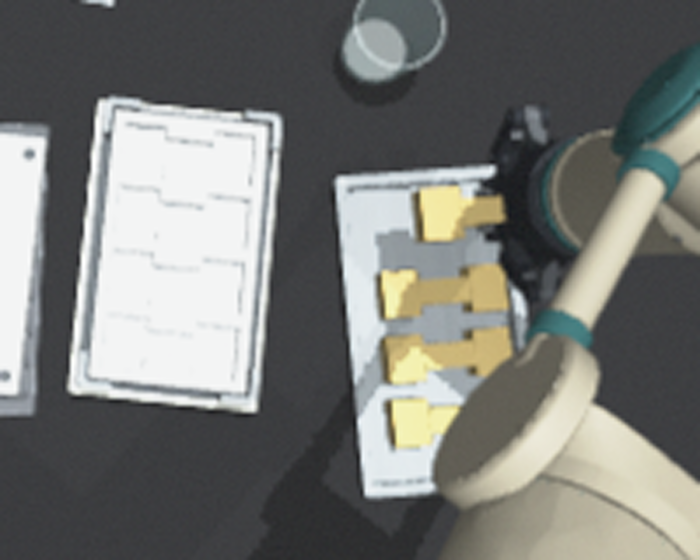

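The mould is empty, three bars lie in the tray, and the fourth is held above its far end.

play_rows(series=[{"fingers": 1,"dx": 0,"dy": 0,"dz": -6,"turn": 0},{"fingers": 1,"dx": 0,"dy": 0,"dz": -12,"turn": 0},{"fingers": 1,"dx": 0,"dy": -1,"dz": -12,"turn": 0},{"fingers": 1,"dx": 0,"dy": -1,"dz": -12,"turn": 0},{"fingers": 1,"dx": 0,"dy": -1,"dz": -12,"turn": 0},{"fingers": 1,"dx": 0,"dy": -1,"dz": -12,"turn": 0},{"fingers": 1,"dx": 0,"dy": 0,"dz": -10,"turn": 0},{"fingers": 1,"dx": 0,"dy": 0,"dz": -8,"turn": 0},{"fingers": 1,"dx": 0,"dy": 0,"dz": 0,"turn": 0}])

```text
clock: 37.72
position: [0.5688, -0.3027, 0.061]
ee_rot: [-0.019, 0.998, 0.049, 0.036]
contact_force: [0.0, -0.4, -1.2]
width: 0.0192
```

play_rows(series=[{"fingers": 1,"dx": -1,"dy": -3,"dz": -6,"turn": 0},{"fingers": 1,"dx": -1,"dy": -1,"dz": -7,"turn": 0},{"fingers": 1,"dx": -1,"dy": -1,"dz": -7,"turn": 0},{"fingers": 1,"dx": 0,"dy": 0,"dz": -6,"turn": 0},{"fingers": 1,"dx": 0,"dy": 0,"dz": -4,"turn": 0},{"fingers": 1,"dx": 0,"dy": 0,"dz": 0,"turn": 0}])

```text
clock: 38.22
position: [0.5666, -0.3079, 0.0291]
ee_rot: [-0.018, 0.998, 0.049, 0.037]
contact_force: [-0.8, 0.1, -1.1]
width: 0.0191
```

play_rows(series=[{"fingers": 1,"dx": 0,"dy": 0,"dz": -2,"turn": 0},{"fingers": 1,"dx": 0,"dy": 0,"dz": -1,"turn": 0}])

```text
clock: 38.38
position: [0.5669, -0.308, 0.0289]
ee_rot: [-0.018, 0.998, 0.049, 0.037]
contact_force: [-1.7, 0.7, 2.9]
width: 0.0191
```

play_rows(series=[{"fingers": 0.5,"dx": 0,"dy": 0,"dz": 0,"turn": 0},{"fingers": 0.15,"dx": 0,"dy": 0,"dz": 0,"turn": 0},{"fingers": 0.15,"dx": 0,"dy": 0,"dz": 0,"turn": 0},{"fingers": 0.15,"dx": 0,"dy": 0,"dz": 6,"turn": 0},{"fingers": 0.15,"dx": 0,"dy": 0,"dz": 12,"turn": 0},{"fingers": 0.15,"dx": 0,"dy": 0,"dz": 15,"turn": 0},{"fingers": 0.15,"dx": 0,"dy": 0,"dz": 15,"turn": 0},{"fingers": 0.15,"dx": 0,"dy": 0,"dz": 15,"turn": 0},{"fingers": 0.15,"dx": 0,"dy": 0,"dz": 15,"turn": 0},{"fingers": 0.15,"dx": -8,"dy": -5,"dz": 15,"turn": 0.05},{"fingers": 0.15,"dx": -15,"dy": -8,"dz": 15,"turn": 0.08},{"fingers": 0.15,"dx": -22,"dy": -11,"dz": 15,"turn": 0.08},{"fingers": 0.15,"dx": -22,"dy": -11,"dz": 0,"turn": 0.08},{"fingers": 0.15,"dx": -22,"dy": -11,"dz": 0,"turn": 0.08},{"fingers": 0.15,"dx": -22,"dy": -11,"dz": 0,"turn": 0.08},{"fingers": 0.15,"dx": -22,"dy": -11,"dz": 0,"turn": 0.08},{"fingers": 0.15,"dx": -22,"dy": -11,"dz": 0,"turn": 0.08},{"fingers": 0.15,"dx": -22,"dy": -11,"dz": 0,"turn": 0.08},{"fingers": 0.15,"dx": -22,"dy": -11,"dz": 0,"turn": 0.08},{"fingers": 0.15,"dx": 0,"dy": 0,"dz": 0,"turn": 0}])

```text
clock: 40.05
position: [0.3634, -0.4139, 0.1671]
ee_rot: [-0.026, 0.897, 0.44, 0.031]
contact_force: [-0.2, 0.5, 0.5]
width: 0.0363
```

```bash
python3 -c "
from m import *
st()
p=get_image('top')
for b in bars(p,.031): print(b)
g=p['pixels'].mean(2);print('tray',rect(p,roi(g>110,318,170,395,280),.02))
"
```

```text
t40.0 pos [ 363.4 -413.9  167.1] yaw 0.913 tilt [0.034 0.074] w 0.0363 j6 -1.96
(np.int32(393), array([ 566.2, -304.7]), array([ 37.7, 101.8]), np.float32(-84.3))
(np.int32(392), array([ 515., -308.]), array([ 36.9, 101.7]), np.float32(-85.0))
(np.int32(403), array([ 463.3, -310.3]), array([ 37.4, 103.1]), np.float32(-84.1))
(np.int32(416), array([ 413.4, -314.9]), array([ 38.4, 101.2]), np.float32(-83.6))
tray (array([ 485.1, -305.4]), array([147.2, 261.6]), np.float32(4.9))
```

play_rows(series=[{"fingers": 0.15,"dx": 0,"dy": 0,"dz": 30,"turn": 0},{"fingers": 0.15,"dx": 0,"dy": 0,"dz": 30,"turn": 0},{"fingers": 0.15,"dx": 0,"dy": 0,"dz": 30,"turn": 0},{"fingers": 0.15,"dx": 0,"dy": 0,"dz": 0,"turn": 0}])

```text
clock: 40.43
position: [0.366, -0.4103, 0.2595]
ee_rot: [-0.028, 0.899, 0.437, 0.034]
contact_force: [0.4, -1.0, 1.1]
width: 0.0363
```

play_rows(series=[{"fingers": 0.15,"dx": 0,"dy": 0,"dz": -30,"turn": 0},{"fingers": 0.15,"dx": 0,"dy": 0,"dz": -30,"turn": 0},{"fingers": 0.15,"dx": 0,"dy": 0,"dz": -30,"turn": 0},{"fingers": 0.15,"dx": 0,"dy": 0,"dz": 0,"turn": 0}])

```text
clock: 40.77
position: [0.3718, -0.4111, 0.1735]
ee_rot: [-0.02, 0.899, 0.437, 0.036]
contact_force: [0.7, 0.7, 0.4]
width: 0.0361
```

play_rows(series=[{"fingers": 0.15,"dx": 22,"dy": -25,"dz": 0,"turn": 0},{"fingers": 0.15,"dx": 22,"dy": -25,"dz": 0,"turn": 0},{"fingers": 0.15,"dx": 22,"dy": -25,"dz": 0,"turn": 0},{"fingers": 0.15,"dx": 0,"dy": 0,"dz": 0,"turn": 0}])

```text
clock: 41.1
position: [0.4415, -0.4834, 0.1751]
ee_rot: [-0.022, 0.899, 0.436, 0.037]
contact_force: [0.7, -0.5, 0.3]
width: 0.0361
```

play_rows(series=[{"fingers": 0.15,"dx": -22,"dy": 25,"dz": 0,"turn": 0},{"fingers": 0.15,"dx": -22,"dy": 25,"dz": 0,"turn": 0},{"fingers": 0.15,"dx": -22,"dy": 25,"dz": 0,"turn": 0},{"fingers": 0.15,"dx": 0,"dy": 0,"dz": 0,"turn": 0}])

```text
clock: 41.43
position: [0.379, -0.4075, 0.1763]
ee_rot: [-0.022, 0.899, 0.437, 0.038]
contact_force: [0.4, 0.4, 0.2]
width: 0.0364
```

play_rows(series=[{"fingers": 0.15,"dx": -10,"dy": -15,"dz": 30,"turn": 0.1},{"fingers": 0.15,"dx": -10,"dy": -15,"dz": 30,"turn": 0.1},{"fingers": 0.15,"dx": -10,"dy": -15,"dz": 30,"turn": 0.1},{"fingers": 0.15,"dx": 0,"dy": 0,"dz": 30,"turn": 0.1},{"fingers": 0.15,"dx": 0,"dy": 0,"dz": 30,"turn": 0.1},{"fingers": 0.15,"dx": 0,"dy": 0,"dz": 0,"turn": 0},{"fingers": 0.15,"dx": 0,"dy": 0,"dz": -30,"turn": 0},{"fingers": 0.15,"dx": 0,"dy": 0,"dz": -30,"turn": 0},{"fingers": 0.15,"dx": 0,"dy": 0,"dz": -30,"turn": 0},{"fingers": 0.15,"dx": 0,"dy": 0,"dz": -30,"turn": 0},{"fingers": 0.15,"dx": 0,"dy": 0,"dz": -30,"turn": 0},{"fingers": 0.15,"dx": 0,"dy": 0,"dz": 0,"turn": 0}])

```text
clock: 42.43
position: [0.352, -0.4458, 0.1971]
ee_rot: [-0.019, 0.756, 0.654, 0.028]
contact_force: [-0.7, 0.6, -0.9]
width: 0.0363
```

```bash
cat >> m.py <<'E'
def rt():
    s=get_state();q=s["ee_rot"];x,y,z=q[1:];w=q[0]
    t=np.array([2*(x*z+w*y),2*(y*z-w*x)]);r=s["position"][:2];r=r/np.linalg.norm(r);n=np.array([-r[1],r[0]])
    a=np.arctan2(2*x*y,x*x-y*y);X=np.array([np.cos(a),np.sin(a)]);Y=np.array([X[1],-X[0]])
    print("radial %.3f tang %.3f | jaw %.3f perp %.3f"%(t@r,t@n,t@X,t@Y))
E
python3 -c "
from m import *
st();rt()"
```

```text
t42.4 pos [ 352.  -445.8  197.1] yaw 1.426 tilt [0.017 0.066] w 0.0363 j6 -2.49
radial -0.041 tang 0.054 | jaw 0.068 perp 0.007
```

play_rows(series=[{"fingers": 0.15,"dx": 0,"dy": 0,"dz": 30,"turn": 0},{"fingers": 0.15,"dx": 0,"dy": 0,"dz": 30,"turn": 0},{"fingers": 0.15,"dx": 0,"dy": 0,"dz": 30,"turn": 0},{"fingers": 0.15,"dx": 0,"dy": 0,"dz": 30,"turn": 0},{"fingers": 0.15,"dx": 0,"dy": 0,"dz": 0,"turn": 0},{"fingers": 0.15,"dx": 0,"dy": 0,"dz": -30,"turn": 0},{"fingers": 0.15,"dx": 0,"dy": 0,"dz": -30,"turn": 0},{"fingers": 0.15,"dx": 0,"dy": 0,"dz": -30,"turn": 0},{"fingers": 0.15,"dx": 0,"dy": 0,"dz": -30,"turn": 0},{"fingers": 0.15,"dx": 0,"dy": 0,"dz": 30,"turn": 0},{"fingers": 0.15,"dx": 0,"dy": 0,"dz": 30,"turn": 0},{"fingers": 0.15,"dx": 0,"dy": 0,"dz": 30,"turn": 0},{"fingers": 0.15,"dx": 0,"dy": 0,"dz": 30,"turn": 0},{"fingers": 0.15,"dx": 0,"dy": 0,"dz": 0,"turn": 0},{"fingers": 0.15,"dx": 0,"dy": 0,"dz": -30,"turn": 0},{"fingers": 0.15,"dx": 0,"dy": 0,"dz": -30,"turn": 0},{"fingers": 0.15,"dx": 0,"dy": 0,"dz": -30,"turn": 0},{"fingers": 0.15,"dx": 0,"dy": 0,"dz": -30,"turn": 0},{"fingers": 0.15,"dx": 0,"dy": 0,"dz": 0,"turn": 0}])

```text
clock: 44.02
position: [0.3559, -0.4333, 0.2275]
ee_rot: [-0.008, 0.758, 0.652, 0.029]
contact_force: [-0.7, 0.4, -0.3]
width: 0.0365
```

```bash
python3 -c "
from m import *
st();rt()"
```

```text
t44.0 pos [ 355.9 -433.3  227.5] yaw 1.420 tilt [0.034 0.05 ] w 0.0365 j6 -2.48
radial -0.017 tang 0.058 | jaw 0.054 perp 0.026
```

play_rows(series=[{"fingers": 0.15,"dx": 3,"dy": 10,"dz": 0,"turn": -0.1},{"fingers": 0.15,"dx": 3,"dy": 12,"dz": 0,"turn": -0.11},{"fingers": 0.15,"dx": 3,"dy": 12,"dz": 0,"turn": -0.11},{"fingers": 0.15,"dx": 3,"dy": 12,"dz": 0,"turn": -0.11},{"fingers": 0.15,"dx": 3,"dy": 12,"dz": 0,"turn": -0.11},{"fingers": 0.15,"dx": 3,"dy": 12,"dz": 0,"turn": -0.11},{"fingers": 0.15,"dx": 3,"dy": 12,"dz": 0,"turn": -0.11},{"fingers": 0.15,"dx": 3,"dy": 12,"dz": 0,"turn": -0.11},{"fingers": 0.15,"dx": 3,"dy": 12,"dz": 0,"turn": -0.11},{"fingers": 0.15,"dx": 3,"dy": 12,"dz": 0,"turn": -0.11},{"fingers": 0.15,"dx": 3,"dy": 12,"dz": 0,"turn": -0.11},{"fingers": 0.15,"dx": 3,"dy": 12,"dz": 0,"turn": -0.11},{"fingers": 0.15,"dx": 3,"dy": 12,"dz": 0,"turn": -0.11},{"fingers": 0.15,"dx": 3,"dy": 12,"dz": 0,"turn": -0.11},{"fingers": 0.15,"dx": 3,"dy": 12,"dz": 0,"turn": -0.11},{"fingers": 0.15,"dx": 3,"dy": 12,"dz": 0,"turn": -0.11},{"fingers": 0.15,"dx": 3,"dy": 12,"dz": 0,"turn": -0.11},{"fingers": 0.15,"dx": 3,"dy": 12,"dz": 0,"turn": -0.11},{"fingers": 0.15,"dx": 3,"dy": 12,"dz": 0,"turn": -0.11},{"fingers": 0.15,"dx": 0,"dy": 0,"dz": 0,"turn": 0}])

```text
clock: 45.68
position: [0.4286, -0.2043, 0.2766]
ee_rot: [0.042, 0.924, -0.379, 0.032]
contact_force: [0.3, 0.7, 0.2]
width: 0.0365
```

```bash
python3 -c "
from m import *
st();rt()"
```

```text
t45.7 pos [ 428.6 -204.3  276.6] yaw -0.778 tilt [ 0.026 -0.102] w 0.0365 j6 0.26
radial 0.068 tang -0.081 | jaw 0.090 perp 0.054
```

play_rows(series=[{"fingers": 0.15,"dx": 2,"dy": 11,"dz": 0,"turn": -0.08},{"fingers": 0.15,"dx": 2,"dy": 11,"dz": 0,"turn": -0.08},{"fingers": 0.15,"dx": 2,"dy": 11,"dz": 0,"turn": -0.08},{"fingers": 0.15,"dx": 2,"dy": 11,"dz": 0,"turn": -0.08},{"fingers": 0.15,"dx": 2,"dy": 11,"dz": 0,"turn": -0.08},{"fingers": 0.15,"dx": 2,"dy": 11,"dz": 0,"turn": -0.08},{"fingers": 0.15,"dx": 2,"dy": 11,"dz": 0,"turn": -0.08},{"fingers": 0.15,"dx": 2,"dy": 11,"dz": 0,"turn": -0.08},{"fingers": 0.15,"dx": 2,"dy": 11,"dz": 0,"turn": -0.08},{"fingers": 0.15,"dx": 2,"dy": 11,"dz": 0,"turn": -0.08},{"fingers": 0.15,"dx": 2,"dy": 11,"dz": 0,"turn": -0.08},{"fingers": 0.15,"dx": 2,"dy": 11,"dz": 0,"turn": -0.08},{"fingers": 0.15,"dx": 2,"dy": 11,"dz": 0,"turn": -0.08},{"fingers": 0.15,"dx": 2,"dy": 11,"dz": 0,"turn": -0.08},{"fingers": 0.15,"dx": 2,"dy": 11,"dz": 0,"turn": -0.08},{"fingers": 0.15,"dx": 2,"dy": 11,"dz": 0,"turn": -0.08},{"fingers": 0.15,"dx": 2,"dy": 11,"dz": 0,"turn": -0.08},{"fingers": 0.15,"dx": 2,"dy": 11,"dz": 0,"turn": -0.08},{"fingers": 0.15,"dx": 0,"dy": 0,"dz": 0,"turn": 0}])

```text
clock: 47.27
position: [0.4762, -0.0068, 0.3146]
ee_rot: [-0.05, -0.429, 0.902, -0.015]
contact_force: [0.5, -0.7, -0.3]
width: 0.0361
```

```bash
python3 -c "
from m import *
st();rt()"
```

```text
t47.3 pos [476.2  -6.8 314.6] yaw -2.252 tilt [-0.078 -0.07 ] w 0.0361 j6 2.15
radial -0.077 tang -0.071 | jaw 0.104 perp 0.016
```

play_rows(series=[{"fingers": 0.15,"dx": 0,"dy": 0,"dz": 0,"turn": -0.08},{"fingers": 0.15,"dx": 0,"dy": 0,"dz": 0,"turn": -0.08},{"fingers": 0.15,"dx": 0,"dy": 0,"dz": 0,"turn": -0.08},{"fingers": 0.15,"dx": 0,"dy": 0,"dz": -30,"turn": -0.08},{"fingers": 0.15,"dx": 0,"dy": 0,"dz": -40,"turn": 0},{"fingers": 0.15,"dx": 0,"dy": 0,"dz": -40,"turn": 0},{"fingers": 0.15,"dx": 0,"dy": 0,"dz": -40,"turn": 0},{"fingers": 0.15,"dx": 0,"dy": 0,"dz": 0,"turn": 0},{"fingers": 0.15,"dx": 0,"dy": 0,"dz": 30,"turn": 0},{"fingers": 0.15,"dx": 0,"dy": 0,"dz": 30,"turn": 0},{"fingers": 0.15,"dx": 0,"dy": 0,"dz": 30,"turn": 0},{"fingers": 0.15,"dx": 0,"dy": 0,"dz": 30,"turn": 0},{"fingers": 0.15,"dx": 0,"dy": 0,"dz": 0,"turn": 0},{"fingers": 0.15,"dx": 0,"dy": 0,"dz": -40,"turn": 0},{"fingers": 0.15,"dx": 0,"dy": 0,"dz": -40,"turn": 0},{"fingers": 0.15,"dx": 0,"dy": 0,"dz": -40,"turn": 0},{"fingers": 0.15,"dx": 0,"dy": 0,"dz": 0,"turn": 0}])

```text
clock: 48.68
position: [0.4877, -0.0213, 0.2021]
ee_rot: [-0.026, -0.297, 0.954, -0.024]
contact_force: [-1.2, 0.3, -0.3]
width: 0.0362
```

```bash
python3 -c "
from m import *
st();rt()"
```

```text
t48.7 pos [487.7 -21.3 202.1] yaw -2.538 tilt [-0.036 -0.061] w 0.0362 j6 2.42
radial -0.033 tang -0.062 | jaw 0.064 perp -0.029
```

play_rows(series=[{"fingers": 0.15,"dx": 0,"dy": 0,"dz": 30,"turn": 0},{"fingers": 0.15,"dx": 0,"dy": 0,"dz": 30,"turn": 0},{"fingers": 0.15,"dx": 0,"dy": 0,"dz": 30,"turn": 0},{"fingers": 0.15,"dx": 0,"dy": 0,"dz": 30,"turn": 0},{"fingers": 0.15,"dx": 0,"dy": 0,"dz": 0,"turn": 0},{"fingers": 0.15,"dx": 0,"dy": 0,"dz": -40,"turn": 0},{"fingers": 0.15,"dx": 0,"dy": 0,"dz": -40,"turn": 0},{"fingers": 0.15,"dx": 0,"dy": 0,"dz": -40,"turn": 0},{"fingers": 0.15,"dx": 0,"dy": 0,"dz": 0,"turn": 0},{"fingers": 0.15,"dx": 0,"dy": 0,"dz": 30,"turn": 0},{"fingers": 0.15,"dx": 0,"dy": 0,"dz": 30,"turn": 0},{"fingers": 0.15,"dx": 0,"dy": 0,"dz": 30,"turn": 0},{"fingers": 0.15,"dx": 0,"dy": 0,"dz": 30,"turn": 0},{"fingers": 0.15,"dx": 0,"dy": 0,"dz": 0,"turn": 0},{"fingers": 0.15,"dx": 0,"dy": 0,"dz": -40,"turn": 0},{"fingers": 0.15,"dx": 0,"dy": 0,"dz": -40,"turn": 0},{"fingers": 0.15,"dx": 0,"dy": 0,"dz": -40,"turn": 0},{"fingers": 0.15,"dx": 0,"dy": 0,"dz": 0,"turn": 0}])

```text
clock: 50.18
position: [0.4987, -0.0299, 0.2778]
ee_rot: [0.01, -0.307, 0.951, -0.046]
contact_force: [-1.5, 0.5, -0.8]
width: 0.0361
```

```bash
python3 -c "
from m import *
st();rt()"
```

```text
t50.2 pos [498.7 -29.9 277.8] yaw -2.518 tilt [ 0.047 -0.08 ] w 0.0361 j6 2.39
radial 0.051 tang -0.078 | jaw 0.009 perp -0.093
```

play_rows(series=[{"fingers": -0.3,"dx": 1,"dy": 6,"dz": -4,"turn": 0.045},{"fingers": -0.3,"dx": 1,"dy": 6,"dz": -4,"turn": 0.045},{"fingers": -0.3,"dx": 1,"dy": 6,"dz": -4,"turn": 0.045},{"fingers": -0.3,"dx": 1,"dy": 6,"dz": -4,"turn": 0.045},{"fingers": -0.3,"dx": 1,"dy": 6,"dz": -4,"turn": 0.045},{"fingers": -0.3,"dx": 1,"dy": 6,"dz": -4,"turn": 0.045},{"fingers": -0.3,"dx": 1,"dy": 6,"dz": -4,"turn": 0.045},{"fingers": -0.3,"dx": 1,"dy": 6,"dz": -4,"turn": 0.045},{"fingers": -0.3,"dx": 1,"dy": 6,"dz": -4,"turn": 0.045},{"fingers": -0.3,"dx": 1,"dy": 6,"dz": -4,"turn": 0.045},{"fingers": -0.3,"dx": 1,"dy": 6,"dz": -4,"turn": 0.045},{"fingers": -0.3,"dx": 1,"dy": 6,"dz": -4,"turn": 0.045},{"fingers": -0.3,"dx": 1,"dy": 6,"dz": -4,"turn": 0.045},{"fingers": -0.3,"dx": 1,"dy": 6,"dz": -4,"turn": 0.045},{"fingers": -0.3,"dx": 1,"dy": 6,"dz": -4,"turn": 0.045},{"fingers": -0.3,"dx": 1,"dy": 6,"dz": -4,"turn": 0.045},{"fingers": -0.3,"dx": 1,"dy": 6,"dz": -4,"turn": 0.045},{"fingers": -0.3,"dx": 1,"dy": 6,"dz": -4,"turn": 0.045},{"fingers": -0.3,"dx": 1,"dy": 6,"dz": -4,"turn": 0.045},{"fingers": -0.3,"dx": 0,"dy": 0,"dz": 0,"turn": 0}])

```text
clock: 51.85
position: [0.5584, 0.0825, 0.3059]
ee_rot: [0.082, -0.692, 0.714, -0.067]
contact_force: [0.4, -0.3, -0.6]
width: 0.0555
```

```bash
python3 -c "
from m import *
st();rt()
p=get_image('top');g=p['pixels'].mean(2)
print('handle',rect(p,roi(g<70,205,180,235,225),.070))
"
```

```text
t51.9 pos [558.4  82.5 305.9] yaw -1.602 tilt [0.209 0.018] w 0.0555 j6 1.61
radial 0.210 tang -0.013 | jaw -0.024 perp -0.209
handle (array([536.3,  45.4]), array([ 19.1, 119.7]), np.float32(1.3))
```

play_rows(series=[{"fingers": -0.3,"dx": 0,"dy": 0,"dz": -10,"turn": 0},{"fingers": -0.3,"dx": 0,"dy": 0,"dz": -10,"turn": 0},{"fingers": -0.3,"dx": 0,"dy": 0,"dz": -10,"turn": 0},{"fingers": -0.3,"dx": 0,"dy": 0,"dz": -10,"turn": 0},{"fingers": -0.3,"dx": 0,"dy": 0,"dz": -10,"turn": 0},{"fingers": -0.3,"dx": 0,"dy": 0,"dz": 0,"turn": 0}])

```text
clock: 52.4
position: [0.5608, 0.0805, 0.2598]
ee_rot: [0.085, -0.69, 0.715, -0.072]
contact_force: [-0.0, -0.7, -0.7]
width: 0.0553
```

```bash
python3 -c "
from m import *
st();rt();print(np.round(get_state()['qpos'],3))"
```

```text
t52.4 pos [560.8  80.5 259.8] yaw -1.606 tilt [0.22  0.015] w 0.0553 j6 1.61
radial 0.220 tang -0.017 | jaw -0.023 perp -0.220
[0.012 0.14  1.663 0.014 1.116 1.614]
```

play_rows(series=[{"fingers": -0.3,"dx": 0,"dy": 0,"dz": 0,"turn": 0.03},{"fingers": -0.3,"dx": 0,"dy": 0,"dz": 0,"turn": 0.03},{"fingers": -0.3,"dx": 0,"dy": 0,"dz": 0,"turn": 0.03},{"fingers": -0.3,"dx": 0,"dy": 0,"dz": 0,"turn": 0.03},{"fingers": -0.3,"dx": 0,"dy": 0,"dz": 0,"turn": 0}])

```text
clock: 52.82
position: [0.5581, 0.0801, 0.2547]
ee_rot: [-0.086, 0.734, -0.671, 0.063]
contact_force: [-0.1, 0.5, 0.2]
width: 0.0555
```

```bash
python3 -c "
from m import *
st();rt();print(np.round(get_state()['qpos'],3))"
```

```text
t52.8 pos [558.1  80.1 254.7] yaw -1.482 tilt [0.207 0.041] w 0.0555 j6 1.46
radial 0.211 tang 0.011 | jaw -0.023 perp -0.210
[-0.008  0.143  1.67   0.048  1.12   1.457]
```

play_rows(series=[{"fingers": -0.3,"dx": 0,"dy": 0,"dz": 0,"turn": -0.03},{"fingers": -0.3,"dx": 0,"dy": 0,"dz": 0,"turn": -0.03},{"fingers": -0.3,"dx": 0,"dy": 0,"dz": 0,"turn": -0.03},{"fingers": -0.3,"dx": 0,"dy": 0,"dz": 0,"turn": -0.03},{"fingers": -0.3,"dx": 0,"dy": 0,"dz": 0,"turn": 0}])

```text
clock: 53.23
position: [0.5571, 0.0792, 0.2526]
ee_rot: [0.08, -0.688, 0.718, -0.067]
contact_force: [0.1, 0.7, -0.5]
width: 0.0555
```

play_rows(series=[{"fingers": -0.3,"dx": 0,"dy": 0,"dz": 25,"turn": 0},{"fingers": -0.3,"dx": 0,"dy": 0,"dz": 25,"turn": 0},{"fingers": -0.3,"dx": 0,"dy": 0,"dz": 25,"turn": 0},{"fingers": -0.3,"dx": 0,"dy": 0,"dz": 0,"turn": 0}])

```text
clock: 53.57
position: [0.5546, 0.0792, 0.3266]
ee_rot: [0.077, -0.689, 0.718, -0.064]
contact_force: [1.2, -0.2, 0.9]
width: 0.0554
```

play_rows(series=[{"fingers": -0.3,"dx": 0,"dy": 0,"dz": -8,"turn": 0},{"fingers": -0.3,"dx": 0,"dy": 0,"dz": -8,"turn": 0},{"fingers": -0.3,"dx": 0,"dy": 0,"dz": -8,"turn": 0},{"fingers": -0.3,"dx": 0,"dy": 0,"dz": -8,"turn": 0},{"fingers": -0.3,"dx": 0,"dy": 0,"dz": -8,"turn": 0},{"fingers": -0.3,"dx": 0,"dy": 0,"dz": -8,"turn": 0},{"fingers": -0.3,"dx": 0,"dy": 0,"dz": 0,"turn": 0}])

```text
clock: 54.15
position: [0.5511, 0.079, 0.2683]
ee_rot: [0.073, -0.689, 0.718, -0.061]
contact_force: [-0.7, 0.5, -0.0]
width: 0.0554
```

play_rows(series=[{"fingers": -0.3,"dx": -20,"dy": 0,"dz": 0,"turn": 0},{"fingers": -0.3,"dx": -20,"dy": 0,"dz": 0,"turn": 0},{"fingers": -0.3,"dx": -20,"dy": 0,"dz": 0,"turn": 0},{"fingers": -0.3,"dx": 0,"dy": 0,"dz": 0,"turn": 0}])

```text
clock: 54.48
position: [0.4887, 0.0787, 0.2636]
ee_rot: [0.071, -0.689, 0.719, -0.058]
contact_force: [-0.5, -0.1, -0.7]
width: 0.0556
```

play_rows(series=[{"fingers": -0.3,"dx": 20,"dy": 0,"dz": 0,"turn": 0},{"fingers": -0.3,"dx": 20,"dy": 0,"dz": 0,"turn": 0},{"fingers": -0.3,"dx": 20,"dy": 0,"dz": 0,"turn": 0},{"fingers": -0.3,"dx": 0,"dy": 0,"dz": 0,"turn": 0}])

```text
clock: 54.82
position: [0.5506, 0.0789, 0.2641]
ee_rot: [0.072, -0.689, 0.718, -0.06]
contact_force: [-0.3, 0.0, 0.2]
width: 0.0555
```

play_rows(series=[{"fingers": -0.3,"dx": 0,"dy": 0,"dz": 25,"turn": 0},{"fingers": -0.3,"dx": 0,"dy": 0,"dz": 25,"turn": 0},{"fingers": -0.3,"dx": 0,"dy": 0,"dz": 25,"turn": 0},{"fingers": -0.3,"dx": 0,"dy": 0,"dz": 25,"turn": 0},{"fingers": -0.3,"dx": 0,"dy": 0,"dz": 25,"turn": 0},{"fingers": -0.3,"dx": 0,"dy": 0,"dz": 0,"turn": 0},{"fingers": -0.3,"dx": 0,"dy": 0,"dz": -8,"turn": 0},{"fingers": -0.3,"dx": 0,"dy": 0,"dz": -8,"turn": 0},{"fingers": -0.3,"dx": 0,"dy": 0,"dz": -8,"turn": 0},{"fingers": -0.3,"dx": 0,"dy": 0,"dz": -8,"turn": 0},{"fingers": -0.3,"dx": 0,"dy": 0,"dz": -8,"turn": 0},{"fingers": -0.3,"dx": 0,"dy": 0,"dz": -8,"turn": 0},{"fingers": -0.3,"dx": 0,"dy": 0,"dz": -8,"turn": 0},{"fingers": -0.3,"dx": 0,"dy": 0,"dz": -8,"turn": 0},{"fingers": -0.3,"dx": 0,"dy": 0,"dz": -8,"turn": 0},{"fingers": -0.3,"dx": 0,"dy": 0,"dz": -8,"turn": 0},{"fingers": -0.3,"dx": 0,"dy": 0,"dz": -8,"turn": 0},{"fingers": -0.3,"dx": 0,"dy": 0,"dz": -8,"turn": 0},{"fingers": -0.3,"dx": 0,"dy": 0,"dz": 0,"turn": 0}])

```text
clock: 56.4
position: [0.5454, 0.0786, 0.275]
ee_rot: [0.063, -0.69, 0.719, -0.051]
contact_force: [-0.1, -0.3, -0.2]
width: 0.0555
```

play_rows(series=[{"fingers": -0.3,"dx": 0,"dy": 0,"dz": 0,"turn": 0.01},{"fingers": -0.3,"dx": 0,"dy": 0,"dz": 0,"turn": -0.01},{"fingers": -0.3,"dx": 0,"dy": 0,"dz": 0,"turn": 0.01},{"fingers": -0.3,"dx": 0,"dy": 0,"dz": 0,"turn": -0.01},{"fingers": -0.3,"dx": 0,"dy": 0,"dz": 0,"turn": 0.01},{"fingers": -0.3,"dx": 0,"dy": 0,"dz": 0,"turn": -0.01},{"fingers": -0.3,"dx": 0,"dy": 0,"dz": 0,"turn": 0.01},{"fingers": -0.3,"dx": 0,"dy": 0,"dz": 0,"turn": -0.01}])

```text
clock: 57.07
position: [0.547, 0.0786, 0.2773]
ee_rot: [0.065, -0.69, 0.719, -0.053]
contact_force: [-0.8, 1.0, -0.2]
width: 0.0556
```

play_rows(series=[{"fingers": -0.3,"dx": 0,"dy": 0,"dz": 8,"turn": 0},{"fingers": -0.3,"dx": 0,"dy": 0,"dz": 8,"turn": 0},{"fingers": -0.3,"dx": 0,"dy": 0,"dz": 8,"turn": 0},{"fingers": -0.3,"dx": 0,"dy": 0,"dz": 8,"turn": 0},{"fingers": -0.3,"dx": 0,"dy": 0,"dz": 8,"turn": 0},{"fingers": -0.3,"dx": 0,"dy": 0,"dz": 8,"turn": 0}])

```text
clock: 57.57
position: [0.5465, 0.0786, 0.3294]
ee_rot: [0.065, -0.69, 0.719, -0.053]
contact_force: [0.2, -0.2, 0.7]
width: 0.0558
```

play_rows(series=[{"fingers": -0.3,"dx": 0,"dy": 0,"dz": -8,"turn": 0},{"fingers": -0.3,"dx": 0,"dy": 0,"dz": -8,"turn": 0},{"fingers": -0.3,"dx": 0,"dy": 0,"dz": -8,"turn": 0},{"fingers": -0.3,"dx": 0,"dy": 0,"dz": -8,"turn": 0},{"fingers": -0.3,"dx": 0,"dy": 0,"dz": -8,"turn": 0},{"fingers": -0.3,"dx": 0,"dy": 0,"dz": -8,"turn": 0},{"fingers": -0.3,"dx": 0,"dy": 0,"dz": -8,"turn": 0},{"fingers": -0.3,"dx": 0,"dy": 0,"dz": -8,"turn": 0},{"fingers": -0.3,"dx": 0,"dy": 0,"dz": -8,"turn": 0},{"fingers": -0.3,"dx": 0,"dy": 0,"dz": -8,"turn": 0},{"fingers": -0.3,"dx": 0,"dy": 0,"dz": -8,"turn": 0},{"fingers": -0.3,"dx": 0,"dy": 0,"dz": -8,"turn": 0}])

```text
clock: 58.57
position: [0.5458, 0.0786, 0.2243]
ee_rot: [0.065, -0.69, 0.719, -0.053]
contact_force: [0.4, 0.7, 0.2]
width: 0.0556
```

play_rows(series=[{"fingers": -0.3,"dx": 0,"dy": 0,"dz": 38,"turn": 0},{"fingers": -0.3,"dx": 0,"dy": 0,"dz": 38,"turn": 0},{"fingers": -0.3,"dx": 0,"dy": 0,"dz": 38,"turn": 0},{"fingers": -0.3,"dx": 0,"dy": 0,"dz": 0,"turn": 0}])

```text
clock: 58.9
position: [0.5376, 0.0785, 0.3304]
ee_rot: [0.056, -0.69, 0.72, -0.045]
contact_force: [1.1, 0.4, 2.2]
width: 0.0555
```

play_rows(series=[{"fingers": -0.3,"dx": 0,"dy": 0,"dz": -5,"turn": 0},{"fingers": -0.3,"dx": 0,"dy": 0,"dz": -5,"turn": 0},{"fingers": -0.3,"dx": 0,"dy": 0,"dz": -5,"turn": 0},{"fingers": -0.3,"dx": 0,"dy": 0,"dz": -5,"turn": 0},{"fingers": -0.3,"dx": 0,"dy": 0,"dz": -5,"turn": 0},{"fingers": -0.3,"dx": 0,"dy": 0,"dz": -5,"turn": 0},{"fingers": -0.3,"dx": 0,"dy": 0,"dz": -5,"turn": 0},{"fingers": -0.3,"dx": 0,"dy": 0,"dz": -5,"turn": 0},{"fingers": -0.3,"dx": 0,"dy": 0,"dz": -5,"turn": 0},{"fingers": -0.3,"dx": 0,"dy": 0,"dz": -5,"turn": 0},{"fingers": -0.3,"dx": 0,"dy": 0,"dz": -5,"turn": 0},{"fingers": -0.3,"dx": 0,"dy": 0,"dz": -5,"turn": 0}])

```text
clock: 59.9
position: [0.5359, 0.0784, 0.2589]
ee_rot: [0.054, -0.69, 0.72, -0.043]
contact_force: [-0.5, 0.0, 1.2]
width: 0.0554
```

play_rows(series=[{"fingers": -0.3,"dx": 0,"dy": 0,"dz": 40,"turn": 0},{"fingers": -0.3,"dx": 0,"dy": 0,"dz": 0,"turn": 0},{"fingers": -0.3,"dx": 0,"dy": 0,"dz": 40,"turn": 0},{"fingers": -0.3,"dx": 0,"dy": 0,"dz": 0,"turn": 0},{"fingers": -0.3,"dx": 0,"dy": 0,"dz": 40,"turn": 0},{"fingers": -0.3,"dx": 0,"dy": 0,"dz": 0,"turn": 0}])

```text
clock: 60.4
position: [0.5133, 0.0783, 0.349]
ee_rot: [0.034, -0.691, 0.721, -0.024]
contact_force: [1.2, 1.5, 2.1]
width: 0.0556
```

play_rows(series=[{"fingers": -0.3,"dx": 0,"dy": 0,"dz": -8,"turn": 0},{"fingers": -0.3,"dx": 0,"dy": 0,"dz": -12,"turn": 0},{"fingers": -0.3,"dx": 0,"dy": 0,"dz": -12,"turn": 0},{"fingers": -0.3,"dx": 0,"dy": 0,"dz": -12,"turn": 0},{"fingers": -0.3,"dx": 0,"dy": 0,"dz": -12,"turn": 0},{"fingers": -0.3,"dx": 0,"dy": 0,"dz": -12,"turn": 0},{"fingers": -0.3,"dx": 0,"dy": 0,"dz": -12,"turn": 0},{"fingers": -0.3,"dx": 0,"dy": 0,"dz": -12,"turn": 0},{"fingers": -0.3,"dx": 0,"dy": 0,"dz": -12,"turn": 0},{"fingers": -0.3,"dx": 0,"dy": 0,"dz": -10,"turn": 0},{"fingers": -0.3,"dx": 0,"dy": 0,"dz": -7,"turn": 0},{"fingers": -0.3,"dx": 0,"dy": 0,"dz": -4,"turn": 0}])

```text
clock: 61.4
position: [0.5212, 0.0784, 0.2206]
ee_rot: [0.043, -0.691, 0.721, -0.033]
contact_force: [0.2, 0.4, 0.0]
width: 0.0561
```

play_rows(series=[{"fingers": -0.3,"dx": 0,"dy": 0,"dz": 41,"turn": 0},{"fingers": -0.3,"dx": 0,"dy": 0,"dz": 41,"turn": 0},{"fingers": -0.3,"dx": 0,"dy": 0,"dz": 41,"turn": 0},{"fingers": -0.3,"dx": 0,"dy": 0,"dz": 0,"turn": 0}])

```text
clock: 61.73
position: [0.5155, 0.0783, 0.3406]
ee_rot: [0.038, -0.691, 0.721, -0.027]
contact_force: [0.9, -0.1, 1.6]
width: 0.0557
```

play_rows(series=[{"fingers": -0.3,"dx": 0,"dy": 0,"dz": -8,"turn": 0},{"fingers": -0.3,"dx": 0,"dy": 0,"dz": -12,"turn": 0},{"fingers": -0.3,"dx": 0,"dy": 0,"dz": -12,"turn": 0},{"fingers": -0.3,"dx": 0,"dy": 0,"dz": -12,"turn": 0},{"fingers": -0.3,"dx": 0,"dy": 0,"dz": -12,"turn": 0},{"fingers": -0.3,"dx": 0,"dy": 0,"dz": -12,"turn": 0},{"fingers": -0.3,"dx": 0,"dy": 0,"dz": -12,"turn": 0},{"fingers": -0.3,"dx": 0,"dy": 0,"dz": -12,"turn": 0},{"fingers": -0.3,"dx": 0,"dy": 0,"dz": -10,"turn": 0},{"fingers": -0.3,"dx": 0,"dy": 0,"dz": -7,"turn": 0},{"fingers": -0.3,"dx": 0,"dy": 0,"dz": -4,"turn": 0}])

```text
clock: 62.65
position: [0.5169, 0.0783, 0.2183]
ee_rot: [0.042, -0.691, 0.721, -0.031]
contact_force: [-0.2, 0.5, -0.6]
width: 0.0555
```

play_rows(series=[{"fingers": -0.3,"dx": 0,"dy": 0,"dz": 40,"turn": 0},{"fingers": -0.3,"dx": 0,"dy": 0,"dz": 0,"turn": 0},{"fingers": -0.3,"dx": 0,"dy": 0,"dz": 40,"turn": 0},{"fingers": -0.3,"dx": 0,"dy": 0,"dz": 0,"turn": 0},{"fingers": -0.3,"dx": 0,"dy": 0,"dz": 40,"turn": 0},{"fingers": -0.3,"dx": 0,"dy": 0,"dz": 0,"turn": 0}])

```text
clock: 63.15
position: [0.4991, 0.0781, 0.3149]
ee_rot: [0.027, -0.692, 0.722, -0.017]
contact_force: [1.2, -0.0, 2.5]
width: 0.0556
```

play_rows(series=[{"fingers": -0.3,"dx": 0,"dy": 0,"dz": -4,"turn": 0},{"fingers": -0.3,"dx": 0,"dy": 0,"dz": -8,"turn": 0},{"fingers": -0.3,"dx": 0,"dy": 0,"dz": -8,"turn": 0},{"fingers": -0.3,"dx": 0,"dy": 0,"dz": -8,"turn": 0},{"fingers": -0.3,"dx": 0,"dy": 0,"dz": -8,"turn": 0},{"fingers": -0.3,"dx": 0,"dy": 0,"dz": -8,"turn": 0},{"fingers": -0.3,"dx": 0,"dy": 0,"dz": -8,"turn": 0},{"fingers": -0.3,"dx": 0,"dy": 0,"dz": -8,"turn": 0},{"fingers": -0.3,"dx": 0,"dy": 0,"dz": -8,"turn": 0},{"fingers": -0.3,"dx": 0,"dy": 0,"dz": -8,"turn": 0},{"fingers": -0.3,"dx": 0,"dy": 0,"dz": -8,"turn": 0},{"fingers": -0.3,"dx": 0,"dy": 0,"dz": -8,"turn": 0},{"fingers": -0.3,"dx": 0,"dy": 0,"dz": -8,"turn": 0},{"fingers": -0.3,"dx": 0,"dy": 0,"dz": -6,"turn": 0},{"fingers": -0.3,"dx": 0,"dy": 0,"dz": -4,"turn": 0},{"fingers": -0.3,"dx": 0,"dy": 0,"dz": -2,"turn": 0}])

```text
clock: 64.48
position: [0.5004, 0.0781, 0.1906]
ee_rot: [0.028, -0.691, 0.722, -0.019]
contact_force: [0.3, -0.1, 0.8]
width: 0.0552
```

```bash
python3 -c "
from m import *
st();rt()"
```

```text
t64.5 pos [500.4  78.1 190.6] yaw -1.613 tilt [0.067 0.012] w 0.0552 j6 1.62
radial 0.068 tang 0.002 | jaw -0.015 perp -0.066
```

play_rows(series=[{"fingers": -0.3,"dx": 5,"dy": 1,"dz": -4,"turn": -0.01},{"fingers": -0.3,"dx": 7,"dy": 2,"dz": -6,"turn": -0.01},{"fingers": -0.3,"dx": 7,"dy": 2,"dz": -6,"turn": -0.01},{"fingers": -0.3,"dx": 7,"dy": 2,"dz": -6,"turn": -0.01},{"fingers": -0.3,"dx": 5,"dy": 0,"dz": -8,"turn": 0},{"fingers": -0.3,"dx": 2,"dy": 0,"dz": -8,"turn": 0},{"fingers": -0.3,"dx": 0,"dy": 0,"dz": -8,"turn": 0},{"fingers": -0.3,"dx": 0,"dy": 0,"dz": -8,"turn": 0},{"fingers": -0.3,"dx": 0,"dy": 0,"dz": -6,"turn": 0},{"fingers": -0.3,"dx": 0,"dy": 0,"dz": -4,"turn": 0},{"fingers": -0.3,"dx": 0,"dy": 0,"dz": 0,"turn": 0}])

```text
clock: 65.4
position: [0.5379, 0.0861, 0.119]
ee_rot: [0.028, -0.675, 0.737, -0.019]
contact_force: [0.3, -0.6, 0.3]
width: 0.0554
```

```bash
python3 -c "
from m import *
st();rt()
p=get_image('top');q=get_image('side')
a=cv2.resize(p['pixels'][150:270,180:320,::-1],None,fx=2.8,fy=2.8);b=cv2.resize(q['pixels'][130:250,160:300,::-1],None,fx=2.8,fy=2.8)
cv2.imwrite('pics/c6.png',np.hstack([a,b]))"
```

```text
t65.4 pos [537.9  86.1 119. ] yaw -1.658 tilt [0.067 0.009] w 0.0554 j6 1.68
radial 0.068 tang -0.001 | jaw -0.015 perp -0.066
```

View pics/c6.png

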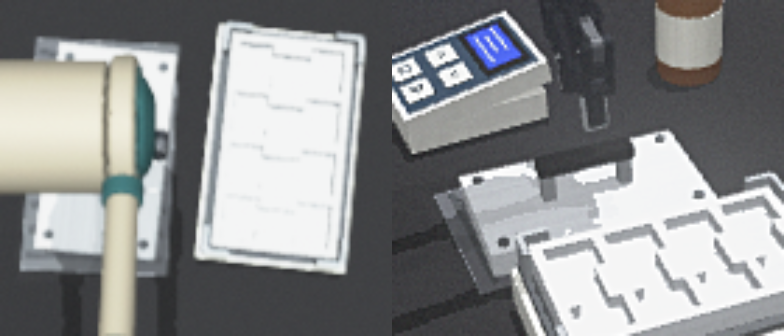

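The fingers hang over the handle, and the mould is empty. I'll descend slowly.

play_rows(series=[{"fingers": -0.3,"dx": -2,"dy": -1,"dz": -4,"turn": 0},{"fingers": -0.3,"dx": -2,"dy": 0,"dz": -8,"turn": 0},{"fingers": -0.3,"dx": -1,"dy": 0,"dz": -8,"turn": 0},{"fingers": -0.3,"dx": 0,"dy": 0,"dz": -8,"turn": 0},{"fingers": -0.3,"dx": 0,"dy": 0,"dz": -8,"turn": 0},{"fingers": -0.3,"dx": 0,"dy": 0,"dz": -8,"turn": 0},{"fingers": -0.3,"dx": 0,"dy": 0,"dz": -8,"turn": 0},{"fingers": -0.3,"dx": 0,"dy": 0,"dz": -6,"turn": 0},{"fingers": -0.3,"dx": 0,"dy": 0,"dz": -4,"turn": 0},{"fingers": -0.3,"dx": 0,"dy": 0,"dz": -2,"turn": 0},{"fingers": -0.3,"dx": 0,"dy": 0,"dz": 0,"turn": 0}], squeeze=80)

```text
clock: 66.42
position: [0.533, 0.0849, 0.05]
ee_rot: [0.029, -0.675, 0.737, -0.021]
contact_force: [1.0, -1.2, -0.7]
width: 0.0559
```

```bash
python3 -c "
from m import *
st();rt()"
```

```text
t66.4 pos [533.   84.9  50. ] yaw -1.658 tilt [0.071 0.009] w 0.0559 j6 1.67
radial 0.071 tang -0.002 | jaw -0.015 perp -0.070
```

Spot on. I'll grip, then lift slowly.

play_rows(series=[{"fingers": 0.3,"dx": 0,"dy": 0,"dz": 0,"turn": 0},{"fingers": 1,"dx": 0,"dy": 0,"dz": 0,"turn": 0},{"fingers": 1,"dx": 0,"dy": 0,"dz": 0,"turn": 0},{"fingers": 1,"dx": 0,"dy": 0,"dz": 0,"turn": 0},{"fingers": 1,"dx": 0,"dy": 0,"dz": 0,"turn": 0},{"fingers": 1,"dx": 0,"dy": 0,"dz": 0,"turn": 0}], squeeze=100)

```text
clock: 66.92
position: [0.5336, 0.0848, 0.0507]
ee_rot: [0.03, -0.675, 0.737, -0.021]
contact_force: [0.2, -0.8, -2.1]
width: 0.0168
```

```bash
python3 -c "
from m import *
st();rt()"
```

```text
t66.9 pos [533.6  84.8  50.7] yaw -1.658 tilt [0.072 0.009] w 0.0168 j6 1.67
radial 0.073 tang -0.002 | jaw -0.015 perp -0.071
```

play_rows(series=[{"fingers": 1,"dx": 0,"dy": 0,"dz": 4,"turn": 0},{"fingers": 1,"dx": 0,"dy": 0,"dz": 7,"turn": 0},{"fingers": 1,"dx": 0,"dy": 0,"dz": 10,"turn": 0},{"fingers": 1,"dx": 0,"dy": 0,"dz": 10,"turn": 0},{"fingers": 1,"dx": 0,"dy": 0,"dz": 10,"turn": 0},{"fingers": 1,"dx": 0,"dy": 0,"dz": 10,"turn": 0},{"fingers": 1,"dx": 0,"dy": 0,"dz": 10,"turn": 0},{"fingers": 1,"dx": 0,"dy": 0,"dz": 10,"turn": 0},{"fingers": 1,"dx": 0,"dy": 0,"dz": 10,"turn": 0},{"fingers": 1,"dx": 0,"dy": 0,"dz": 10,"turn": 0},{"fingers": 1,"dx": 0,"dy": 0,"dz": 10,"turn": 0},{"fingers": 1,"dx": 0,"dy": 0,"dz": 8,"turn": 0},{"fingers": 1,"dx": 0,"dy": 0,"dz": 4,"turn": 0},{"fingers": 1,"dx": 0,"dy": 0,"dz": 0,"turn": 0}])

```text
clock: 68.08
position: [0.522, 0.0851, 0.1662]
ee_rot: [0.022, -0.675, 0.737, -0.013]
contact_force: [1.3, -0.7, -5.9]
width: 0.0169
```

```bash
python3 -c "
from m import *
st();rt()"
```

```text
t68.1 pos [522.   85.1 166.2] yaw -1.658 tilt [0.05 0.01] w 0.0169 j6 1.68
radial 0.051 tang 0.001 | jaw -0.014 perp -0.049
```

play_rows(series=[{"fingers": 1,"dx": 1,"dy": -5,"dz": 0,"turn": 0},{"fingers": 1,"dx": 1,"dy": -9,"dz": 0,"turn": 0},{"fingers": 1,"dx": 1,"dy": -9,"dz": 0,"turn": 0},{"fingers": 1,"dx": 1,"dy": -9,"dz": 0,"turn": 0},{"fingers": 1,"dx": 1,"dy": -9,"dz": 0,"turn": 0},{"fingers": 1,"dx": 1,"dy": -9,"dz": 0,"turn": 0},{"fingers": 1,"dx": 1,"dy": -9,"dz": 0,"turn": 0},{"fingers": 1,"dx": 1,"dy": -9,"dz": 0,"turn": 0},{"fingers": 1,"dx": 1,"dy": -9,"dz": 0,"turn": 0},{"fingers": 1,"dx": 1,"dy": -9,"dz": 0,"turn": 0},{"fingers": 1,"dx": 1,"dy": -9,"dz": 0,"turn": 0},{"fingers": 1,"dx": 1,"dy": -9,"dz": 0,"turn": 0},{"fingers": 1,"dx": 1,"dy": -9,"dz": 0,"turn": 0},{"fingers": 1,"dx": 1,"dy": -9,"dz": 0,"turn": 0},{"fingers": 1,"dx": 1,"dy": -9,"dz": 0,"turn": 0},{"fingers": 1,"dx": 1,"dy": -9,"dz": 0,"turn": 0},{"fingers": 1,"dx": 1,"dy": -9,"dz": 0,"turn": 0},{"fingers": 1,"dx": 1,"dy": -7,"dz": 0,"turn": 0},{"fingers": 1,"dx": 0,"dy": -4,"dz": 0,"turn": 0},{"fingers": 1,"dx": 0,"dy": 0,"dz": 0,"turn": 0}])

```text
clock: 69.75
position: [0.5399, -0.0951, 0.163]
ee_rot: [0.019, -0.675, 0.738, -0.012]
contact_force: [1.0, 0.4, -6.1]
width: 0.0164
```

```bash
python3 -c "
from m import *
st();rt()"
```

```text
t69.8 pos [539.9 -95.1 163. ] yaw -1.659 tilt [0.044 0.008] w 0.0164 j6 1.33
radial 0.042 tang 0.015 | jaw -0.011 perp -0.043
```

play_rows(series=[{"fingers": 1,"dx": 0,"dy": 2,"dz": -4,"turn": 0.004},{"fingers": 1,"dx": -1,"dy": 2,"dz": -6,"turn": 0.004},{"fingers": 1,"dx": 0,"dy": 1,"dz": -7,"turn": 0},{"fingers": 1,"dx": 0,"dy": 1,"dz": -6,"turn": 0},{"fingers": 1,"dx": 0,"dy": 0,"dz": -3,"turn": 0},{"fingers": 1,"dx": 0,"dy": 0,"dz": 0,"turn": 0}])

```text
clock: 70.25
position: [0.5376, -0.0864, 0.1337]
ee_rot: [0.019, -0.679, 0.734, -0.01]
contact_force: [-0.6, 0.1, -6.4]
width: 0.0168
```

```bash
python3 -c "
from m import *
st();rt()
p=get_image('top');q=get_image('side')
a=cv2.resize(p['pixels'][150:270,210:350,::-1],None,fx=2.8,fy=2.8);b=cv2.resize(q['pixels'][170:290,195:335,::-1],None,fx=2.8,fy=2.8)
cv2.imwrite('pics/c7.png',np.hstack([a,b]))"
```

```text
t70.2 pos [537.6 -86.4 133.7] yaw -1.650 tilt [0.042 0.01 ] w 0.0168 j6 1.33
radial 0.040 tang 0.017 | jaw -0.014 perp -0.041
```

View pics/c7.png

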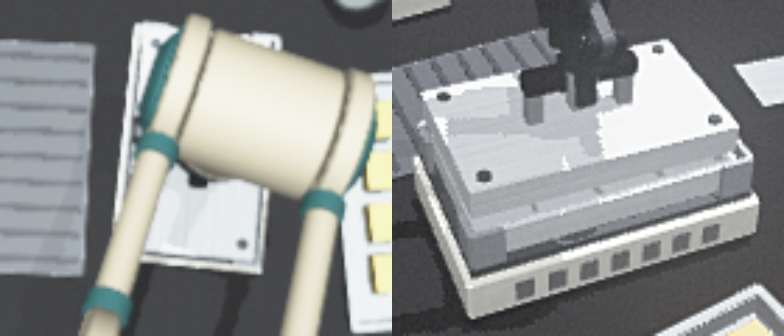

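play_rows(series=[{"fingers": 1,"dx": 1,"dy": -2,"dz": -2,"turn": 0},{"fingers": 1,"dx": 0.5,"dy": 0,"dz": -2,"turn": 0},{"fingers": 1,"dx": 0,"dy": 0,"dz": 0,"turn": 0}])

```text
clock: 70.6
position: [0.5406, -0.089, 0.1308]
ee_rot: [0.02, -0.679, 0.734, -0.012]
contact_force: [-0.6, 0.5, -5.9]
width: 0.0164
```

play_rows(series=[{"fingers": 1,"dx": 0,"dy": 0,"dz": -2,"turn": 0},{"fingers": 1,"dx": 0,"dy": 0,"dz": -2,"turn": 0},{"fingers": 1,"dx": 0,"dy": 0,"dz": 0,"turn": 0}])

```text
clock: 70.85
position: [0.5412, -0.0894, 0.1269]
ee_rot: [0.02, -0.679, 0.734, -0.012]
contact_force: [-0.1, 0.4, -6.0]
width: 0.0164
```

play_rows(series=[{"fingers": 1,"dx": -2,"dy": 0.5,"dz": -1,"turn": 0},{"fingers": 1,"dx": 0,"dy": 0,"dz": -1.5,"turn": 0},{"fingers": 1,"dx": 0,"dy": 0,"dz": 0,"turn": 0}])

```text
clock: 71.1
position: [0.539, -0.0889, 0.1242]
ee_rot: [0.02, -0.678, 0.734, -0.013]
contact_force: [-0.4, -0.1, -5.6]
width: 0.0165
```

play_rows(series=[{"fingers": 1,"dx": 0,"dy": 0,"dz": -1.5,"turn": 0},{"fingers": 1,"dx": 0,"dy": 0,"dz": -1.5,"turn": 0}])

```text
clock: 71.27
position: [0.539, -0.089, 0.1221]
ee_rot: [0.02, -0.679, 0.734, -0.013]
contact_force: [-4.7, 0.8, 2.9]
width: 0.0164
```

play_rows(series=[{"fingers": 1,"dx": 0,"dy": 0,"dz": -2,"turn": 0},{"fingers": 1,"dx": 0,"dy": 0,"dz": -2,"turn": 0},{"fingers": 1,"dx": 0,"dy": 0,"dz": -2,"turn": 0}])

```text
clock: 71.52
position: [0.539, -0.0891, 0.1215]
ee_rot: [0.021, -0.679, 0.734, -0.015]
contact_force: [-6.4, 0.8, 9.0]
width: 0.0163
```

play_rows(series=[{"fingers": 0.3,"dx": 0,"dy": 0,"dz": 0,"turn": 0},{"fingers": -0.3,"dx": 0,"dy": 0,"dz": 0,"turn": 0},{"fingers": -0.3,"dx": 0,"dy": 0,"dz": 0,"turn": 0},{"fingers": -0.3,"dx": 0,"dy": 0,"dz": 0,"turn": 0},{"fingers": -0.3,"dx": 0,"dy": 0,"dz": 4,"turn": 0},{"fingers": -0.3,"dx": 0,"dy": 0,"dz": 8,"turn": 0},{"fingers": -0.3,"dx": 0,"dy": 0,"dz": 10,"turn": 0},{"fingers": -0.3,"dx": 0,"dy": 0,"dz": 12,"turn": 0},{"fingers": -0.3,"dx": 0,"dy": 0,"dz": 12,"turn": 0},{"fingers": -0.3,"dx": 0,"dy": 0,"dz": 12,"turn": 0},{"fingers": -0.3,"dx": 0,"dy": 0,"dz": 12,"turn": 0},{"fingers": -0.3,"dx": 0,"dy": 4,"dz": 8,"turn": 0},{"fingers": 0,"dx": -3,"dy": 8,"dz": 5,"turn": 0},{"fingers": 1,"dx": -3,"dy": 10,"dz": 0,"turn": 0},{"fingers": 1,"dx": -3,"dy": 12,"dz": 0,"turn": 0},{"fingers": 1,"dx": -3,"dy": 12,"dz": 0,"turn": 0},{"fingers": 1,"dx": -3,"dy": 12,"dz": 0,"turn": 0},{"fingers": 1,"dx": -3,"dy": 12,"dz": 0,"turn": 0},{"fingers": 1,"dx": -3,"dy": 12,"dz": 0,"turn": 0},{"fingers": 1,"dx": -3,"dy": 12,"dz": 0,"turn": 0}])

```text
clock: 73.18
position: [0.5152, 0.0131, 0.2153]
ee_rot: [0.024, -0.678, 0.734, -0.018]
contact_force: [0.1, -0.3, 0.4]
width: -0.0003
```

play_rows(series=[{"fingers": 1,"dx": -4,"dy": 13,"dz": 0,"turn": 0},{"fingers": 1,"dx": -4,"dy": 13,"dz": 0,"turn": 0},{"fingers": 1,"dx": -4,"dy": 13,"dz": 0,"turn": 0},{"fingers": 1,"dx": -4,"dy": 13,"dz": 0,"turn": 0},{"fingers": 1,"dx": -4,"dy": 13,"dz": 0,"turn": 0},{"fingers": 1,"dx": -4,"dy": 13,"dz": 0,"turn": 0},{"fingers": 1,"dx": -4,"dy": 13,"dz": 0,"turn": 0},{"fingers": 1,"dx": -4,"dy": 13,"dz": 0,"turn": 0},{"fingers": 1,"dx": -4,"dy": 13,"dz": 0,"turn": 0},{"fingers": 1,"dx": -4,"dy": 13,"dz": 0,"turn": 0},{"fingers": 1,"dx": -4,"dy": 13,"dz": 0,"turn": 0},{"fingers": 1,"dx": 0,"dy": 0,"dz": 0,"turn": 0}])

```text
clock: 74.18
position: [0.4523, 0.1784, 0.2063]
ee_rot: [0.017, -0.683, 0.73, -0.01]
contact_force: [0.2, -0.8, -0.0]
width: -0.0001
```

```bash
python3 -c "
from m import *
st();rt()
p=get_image('top');g=p['pixels'].mean(2);q=get_image('side')
print('handle',rect(p,roi(g<90,272,175,296,222),.141))
a=cv2.resize(p['pixels'][150:270,230:400,::-1],None,fx=2.3,fy=2.3);b=cv2.resize(q['pixels'][170:290,185:355,::-1],None,fx=2.3,fy=2.3)
cv2.imwrite('pics/c8.png',np.hstack([a,b]))
print('tray',rect(p,roi(g>110,318,170,395,280),.02))
for b in bars(p,.031): print(b)
"
```

```text
t74.2 pos [452.3 178.4 206.3] yaw -1.638 tilt [0.038 0.009] w -0.0001 j6 1.87
radial 0.038 tang -0.006 | jaw -0.011 perp -0.037
handle (array([541.2, -89.3]), array([15.8, 85.1]), np.float32(-4.3))
tray (array([ 494.1, -309.4]), array([147.2, 261.7]), np.float32(4.9))
(np.int32(393), array([ 575., -309.]), array([ 38. , 102.1]), np.float32(-84.3))
(np.int32(393), array([ 523.5, -312.1]), array([ 37. , 101.3]), np.float32(-84.6))
(np.int32(395), array([ 472.7, -315. ]), array([ 37.3, 101.7]), np.float32(-83.6))
(np.int32(413), array([ 422.5, -318.8]), array([ 38.5, 101.4]), np.float32(-83.9))
```

View pics/c8.png

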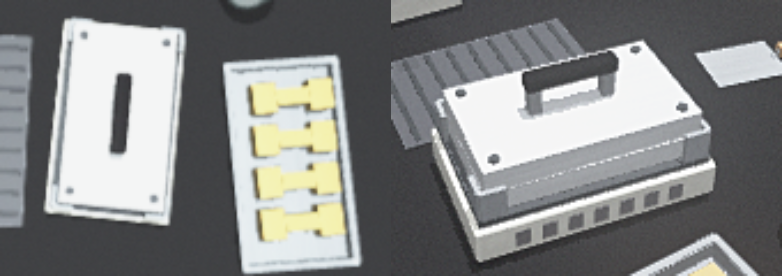

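The lid is home, with its handle at (541,-89) against (540,-90) at the start. The tray was nudged 9 mm with all four bars still flat inside. Next is the start key.

play_rows(series=[{"fingers": 1,"dx": -1,"dy": 6,"dz": 0,"turn": 0.01},{"fingers": 1,"dx": -2,"dy": 11,"dz": -3,"turn": 0.01},{"fingers": 1,"dx": -2,"dy": 12,"dz": -6,"turn": 0.01},{"fingers": 1,"dx": -2,"dy": 12,"dz": -6,"turn": 0.01},{"fingers": 1,"dx": -2,"dy": 12,"dz": -6,"turn": 0},{"fingers": 1,"dx": -2,"dy": 12,"dz": -6,"turn": 0},{"fingers": 1,"dx": -2,"dy": 12,"dz": -6,"turn": 0},{"fingers": 1,"dx": -2,"dy": 10,"dz": -8,"turn": 0},{"fingers": 1,"dx": -1,"dy": 6,"dz": -8,"turn": 0},{"fingers": 1,"dx": 0,"dy": 3,"dz": -8,"turn": 0},{"fingers": 1,"dx": 0,"dy": 0,"dz": -8,"turn": 0},{"fingers": 1,"dx": 0,"dy": 0,"dz": -6,"turn": 0},{"fingers": 1,"dx": 0,"dy": 0,"dz": -4,"turn": 0},{"fingers": 1,"dx": 0,"dy": 0,"dz": 0,"turn": 0}])

```text
clock: 75.45
position: [0.4347, 0.2797, 0.1213]
ee_rot: [0.015, -0.698, 0.716, -0.01]
contact_force: [-0.5, 0.3, 0.1]
width: -0.0003
```

```bash
python3 -c "
from m import *
st();rt()"
```

```text
t75.5 pos [434.7 279.7 121.3] yaw -1.596 tilt [0.035 0.006] w -0.0003 j6 2.05
radial 0.033 tang -0.014 | jaw -0.007 perp -0.035
```

Now over the start key (2.5 mm to the left). I'll lower to about 72 mm.

play_rows(series=[{"fingers": 1,"dx": 0,"dy": -1,"dz": -4,"turn": 0},{"fingers": 1,"dx": 0,"dy": -1,"dz": -7,"turn": 0},{"fingers": 1,"dx": 0,"dy": 0,"dz": -7,"turn": 0},{"fingers": 1,"dx": 0,"dy": 0,"dz": -7,"turn": 0},{"fingers": 1,"dx": 0,"dy": 0,"dz": -7,"turn": 0},{"fingers": 1,"dx": 0,"dy": 0,"dz": -6,"turn": 0},{"fingers": 1,"dx": 0,"dy": 0,"dz": -4,"turn": 0},{"fingers": 1,"dx": 0,"dy": 0,"dz": -2,"turn": 0},{"fingers": 1,"dx": 0,"dy": 0,"dz": 0,"turn": 0}])

```text
clock: 76.2
position: [0.4356, 0.2758, 0.073]
ee_rot: [0.015, -0.697, 0.717, -0.011]
contact_force: [0.6, 0.2, 0.2]
width: -0.0003
```

```bash
python3 -c "
from m import *
st()
q=get_image('side');save(q,'c9.png',(130,110,230,180),5)"
```

```text
t76.2 pos [435.6 275.8  73. ] yaw -1.599 tilt [0.036 0.006] w -0.0003 j6 2.04
```

View pics/c9.png

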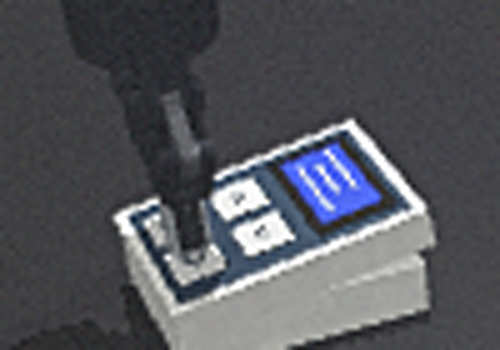

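The fingertips are just above the start key at (195,260), clear of the down key at (262,235). I'll press gently.

play_rows(series=[{"fingers": 1,"dx": -1,"dy": 0,"dz": -3,"turn": 0},{"fingers": 1,"dx": 0,"dy": 0,"dz": -2,"turn": 0},{"fingers": 1,"dx": 0,"dy": 0,"dz": -2,"turn": 0},{"fingers": 1,"dx": 0,"dy": 0,"dz": 0,"turn": 0}])

```text
clock: 76.58
position: [0.4353, 0.2764, 0.0664]
ee_rot: [0.016, -0.697, 0.717, -0.011]
contact_force: [-0.5, 0.2, 0.4]
width: -0.0
```

play_rows(series=[{"fingers": 1,"dx": 0,"dy": 0,"dz": -1.5,"turn": 0},{"fingers": 1,"dx": 0,"dy": 0,"dz": -1.5,"turn": 0}])

```text
clock: 76.75
position: [0.4358, 0.2766, 0.0642]
ee_rot: [0.017, -0.697, 0.717, -0.011]
contact_force: [-3.6, -1.4, 13.6]
width: -0.0
```

play_rows(series=[{"fingers": 1,"dx": 0,"dy": 0,"dz": -1.5,"turn": 0},{"fingers": 1,"dx": 0,"dy": 0,"dz": -1.5,"turn": 0},{"fingers": 1,"dx": 0,"dy": 0,"dz": -1.5,"turn": 0}])

```text
clock: 77.0
position: [0.4358, 0.2766, 0.0642]
ee_rot: [0.018, -0.697, 0.716, -0.012]
contact_force: [-4.5, -1.9, 11.7]
width: 0.0002
```

play_rows(series=[{"fingers": 1,"dx": 0,"dy": 0,"dz": -1.5,"turn": 0},{"fingers": 1,"dx": 0,"dy": 0,"dz": -1.5,"turn": 0},{"fingers": 1,"dx": 0,"dy": 0,"dz": -1.5,"turn": 0},{"fingers": 1,"dx": 0,"dy": 0,"dz": -1.5,"turn": 0},{"fingers": 1,"dx": 0,"dy": 0,"dz": -1.5,"turn": 0},{"fingers": 1,"dx": 0,"dy": 0,"dz": 4,"turn": 0},{"fingers": 1,"dx": 0,"dy": 0,"dz": 8,"turn": 0},{"fingers": 1,"dx": 0,"dy": 0,"dz": 12,"turn": 0},{"fingers": 1,"dx": 0,"dy": 0,"dz": 12,"turn": 0},{"fingers": 1,"dx": -5,"dy": 0,"dz": 12,"turn": 0},{"fingers": 1,"dx": -10,"dy": 0,"dz": 12,"turn": 0},{"fingers": 1,"dx": -10,"dy": 0,"dz": 12,"turn": 0},{"fingers": 1,"dx": 0,"dy": 0,"dz": 0,"turn": 0},{"fingers": 1,"dx": 0,"dy": 0,"dz": 0,"turn": 0}])

```text
clock: 78.17
position: [0.4111, 0.2769, 0.142]
ee_rot: [0.021, -0.697, 0.716, -0.013]
contact_force: [0.0, -0.5, -0.1]
width: 0.0003
```

```bash
python3 -c "
from m import *
st()
p=get_image('top');g=p['pixels'].mean(2)
print('handle',rect(p,roi(g<90,272,175,296,222),.141))
print('tray',rect(p,roi(g>110,318,170,395,280),.02))
for b in bars(p,.031): print(b)
save(p,'top9.png',(90,110,410,290),2.4)"
```

```text
t78.2 pos [411.1 276.9 142. ] yaw -1.598 tilt [0.049 0.011] w 0.0003 j6 2.07
handle (array([541.2, -89.3]), array([15.8, 85.1]), np.float32(-4.3))
tray (array([ 494.1, -309.4]), array([147.2, 261.7]), np.float32(4.9))
(np.int32(393), array([ 575.1, -309.6]), array([ 38. , 100.8]), np.float32(-84.3))
(np.int32(393), array([ 523.5, -312.1]), array([ 37. , 101.3]), np.float32(-84.6))
(np.int32(394), array([ 472.7, -315. ]), array([ 37.3, 101.7]), np.float32(-83.6))
(np.int32(415), array([ 422.8, -318. ]), array([ 38.5, 102.8]), np.float32(-84.6))
```

View pics/top9.png

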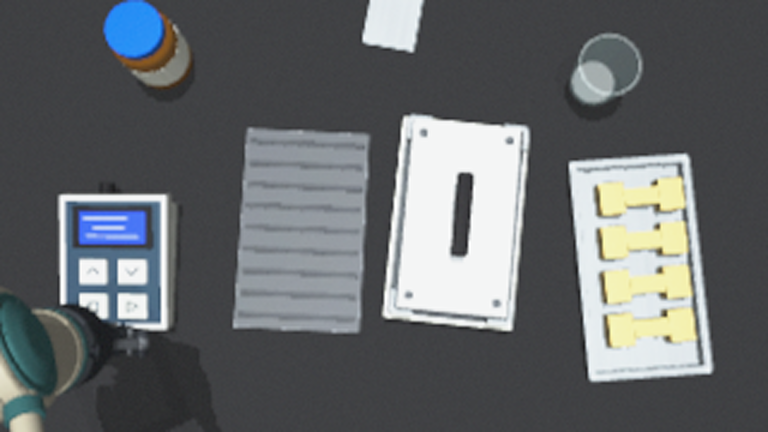

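The lid is seated at (458,215), the four bars lie apart in the tray, the jar and beaker are where they were, and the arm is clear. Handing in.

```bash
python3 -c "
from rig import sign_off
print(sign_off())"
```

```text
the job is handed in; nothing more can be done
None
```

The job is done and handed in at about 78 s of the 210 s allowed; the sign-off gave no verdict.

**What I did:**
- Pressed and held the stop key with the mould closed, reading about 12 N held and 22 N at most.
- Lifted the upper half off and stood it on the heat mat.
- Laid all four bars side by side in the tray.
- Put the upper half back between its corner angles.
- Pressed and held the start key at about 12 N, then drew the arm clear.

**Last checks (pictures and readings):**
- **Upper half:** the handle is at (541, -89) mm with a yaw of -4.3°, against (540, -90) mm and -4.9° at the start. The tool stood within 0.5 mm of the expected height when it seated.
- **Bars:** all four lie separately in the tray about 50 mm apart, within about 81 mm of the tray centre along its length. Their outlines in the picture are those of bars lying flat. I had no direct tilt reading.
- **Jar and beaker:** they look unmoved in the picture. I did not measure their positions.
- **Arm:** the force reading after it drew clear was near zero.

**What went wrong or disagreed:**
- **Tool tilt:** the tool drifted off vertical during fast moves, up to about 12° while it was empty. I worked it back to about 4° before picking the upper half up again.
- **Tray:** the tray and its bars were found shifted by about 10 mm during the run. The bars kept their places in it, so no correction was needed.
- **Arrow keys:** the fingertips stayed clear of them in the pictures, but I had no force reading for those keys.

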